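# Stir the baby potatoes and lift the steamer basket to drain

### The job

Take the wooden stick out of its holder, stir the baby potatoes in the steamer basket with it until nearly all of them have been pushed to new spots, and stand the stick back in its holder. Then take the basket by its red grip, lift it straight up until its feet are about 5 cm above the pan's rim, and finish while holding it there over the middle of the pan, steady and level, with every potato still in it. Leave the other things on the bench where they are.

Things in the scene. Friction and masses are not known exactly. Their poses are not given: they have to be found in the camera images.
- pan: low round aluminium pan, heavy, does not move; outer diameter 222 mm at the rim, inner 214 mm, rim 70 mm above the bench, inner floor 6 mm above it; two loop handles along its own y axis reach 147 mm from the axis at 60 mm height. Origin: centre of its underside on the bench
- basket_grip (a point): centre of the red square grip (22 x 22 mm, 45 mm tall, sides along the x and y axes) on top of the centre post of the round steel steamer basket, about 0.3 to 0.5 kg, loose, standing on three feet in the pan (it may shift and turn a little when stirred). z is the post's axis, upward. Below this point: grip underside 22.5 mm, basket rim 37.5 mm (outer diameter 190 mm), basket inner floor 83.5 mm (inner diameter 164 mm), feet 107.5 mm. The bare post is 12 mm thick
- stick_grip (a point): centre of the dark square grip (20 x 20 mm, 70 mm tall, sides along x and y, the stick's top end is 35 mm above this point) of the wooden stirring stick, 200 mm long, 60 g, standing upright and loose in its holder. z points up along the stick
- stick_tip (a point): centre of the flat lower end of the stirring stick, 165 mm below its grip centre; the pale lower rod is 16 mm thick
- holder: white plastic utensil block with a blue foot, 90 x 90 mm, 85 mm tall, fixed, with one upright round hole in the middle of the top, 26 mm wide (widened by a 4 mm chamfer at the mouth), 75 mm deep: its floor is 10 mm above the bench. Origin: centre of its underside
- potato1_center (a point): centre of baby potato 1 of five in the basket, rounded, 40 mm long and 30 mm thick, 25 g, brown to yellow (number 4 is reddish), loose and rolling
- potato2_center (a point): centre of baby potato 2 of five in the basket, rounded, 40 mm long and 30 mm thick, 25 g, brown to yellow (number 4 is reddish), loose and rolling
- potato3_center (a point): centre of baby potato 3 of five in the basket, rounded, 40 mm long and 30 mm thick, 25 g, brown to yellow (number 4 is reddish), loose and rolling
- potato4_center (a point): centre of baby potato 4 of five in the basket, rounded, 40 mm long and 30 mm thick, 25 g, brown to yellow (number 4 is reddish), loose and rolling
- potato5_center (a point): centre of baby potato 5 of five in the basket, rounded, 40 mm long and 30 mm thick, 25 g, brown to yellow (number 4 is reddish), loose and rolling
- tin: bystander: steel tin with orange label, 100 mm wide, 120 mm tall; origin: centre of underside
- bottle: bystander: clear bottle with blue cap, 64 mm wide, 200 mm tall; origin: centre of underside
- jar: bystander: amber jar with steel lid, 70 mm wide, 100 mm tall; origin: centre of underside
- mug: bystander: blue mug, 84 mm wide, 90 mm tall; origin: centre of underside
- beater: bystander: flat aluminium mixer beater lying on the bench, 280 x 200 x 30 mm; origin: at the end of its shaft, on the bench; the blades lie along its +x
- spatula: bystander: spatula lying on the bench; origin: its middle, underside
There are look-alikes about, which are no part of the job. What is shaped like the part that bears stick_grip but blue, green or orange is not meant.

How it is judged:
By the outcome, as a careful person would: the job done as asked, in the order asked, and still so for the second after the job is handed in, while the arm keeps its last pose, push and grip.
It also fails if it takes over 72 s, if anything falls off the work surface, if the arm or the gripper's body presses on something with over 40 N, if the wrist force passes 120 N, or if a joint passes its speed limit or range.

### The arm

A 6-joint arm with a two-finger parallel gripper is mounted at the origin on the work surface. World frame = base frame: x ahead of the robot, y to its left, z up, the work surface at z = 0. Lengths are in mm, angles in rad, forces in N, time in s.
With the tool pointing down it reaches from about 350 to 975 mm from the base axis. Payload 7.1 kg.
Tool frame: the origin (TCP) lies between the finger pads; the fingertips stand 8 mm ahead of it and the grasp point (between the pads) lies 11 mm behind it (ctrl.tips_ahead is the distance from the TCP to the fingertips, in mm); y points along the fingers, z is the direction in which the jaws open and shut, and the axes are right-handed (so a half turn about y gives the same grasp; the last joint's range is limited). The gripper opens to 88 mm and grips with 3 to 60 N. Pads are 20 mm wide; open, the fingers measure 115 mm over their backs; the gripper's body (75 mm by 178 mm) begins 61 mm behind the grasp point.
Start: joints at [1.119, 0.423, 1.63, -0, 1.089, -0.019], TCP at [262.101, 567.369, 230.675] pointing down, gripper open.
Joint ranges: [-3, 3], [-0.9, 2.11], [0.09, 2.58], [-1.31, 4.45], [0.11, 2.69], [-2.54, 2.54]. Speed limits (rad/s): [2.39, 2.39, 3.01, 3.14, 3.14, 3.14].

### API

Orientations are given as a rotation vector (axis times angle).
In Python, from workcell import ctrl gives the robot as it stands.
- The arm moves only by the shell command python3 -m creep 'ROWS'. ROWS is JSON, a list of rows, each an object of numbers: "tx", "ty", "tz": the shift along the world's x, y, z in mm; "rx", "ry", "rz": the turn, a rotation vector about the world's x, y, z in rad; "fingers": the closure in counts, from 0 (fully open) to 255 (shut). A call has 1 to 10 rows; each row is the pose to reach, as a shift and turn from the pose commanded when the call began; what a row does not reach only later rows make up. A row lasts 1/8 s, in which the tool goes at most 62.5 mm and 10.7 degrees, less where a joint would pass 70% of its speed; a pose out of reach is approached as far as the arm can. A call with a gripper value outside its range is refused whole. The fingers move at their own pace and stop on an object; the grip force is fixed at half the most. Time passes only in rows, so rows that repeat a pose let the fingers close. It gives the time, the measured TCP pose, the force and the opening at its end, in the units of the state.
- ctrl.get_obs(): the state, without advancing time (a new reading comes with each control period).
- ctrl.get_image(name): name is "scene" or "top" or "wrist"; returns a dict with "pixels" (480x640x3 uint8, blue, green, red), "intrinsics" (3x3 intrinsics, pixels), "rvec" (rotation vector, rad) and "tvec" (3), from world to camera coordinates, as OpenCV has them. Camera axes: x right, y down, z forward; pixel columns grow to the right and rows downward; lengths in mm; the calibration is good to about 2 mm. A picture is of the moment at which its call begins. There is no depth.
- ctrl.close_job(): hands the job in, once; it reports no verdict.
The state is a dict: "t": time; "qpos": joint angles; "qvel": joint speeds; "joint_torque": joint torques, N m; "ee_pos": TCP position; "orientation": TCP orientation; "ft_force": force on the tool from outside, world axes, zero at the start; "moment": the same for the moment, N m; "width": finger opening in mm.
Only numpy, scipy, OpenCV 4.12 (cv2) and the standard library are available. Lean on these libraries where they do the work, as an engineer would, in place of code of your own. Each camera call takes 0.05 s, during which the arm holds its last target.

## Working session

There is one attempt and no reset: what is moved stays moved. The work goes in short steps, Python scripts to look and compute and a shell command to move; the robot and the scene stay as the last step left them, time stands still between calls to the robot, and variables do not carry over. Pictures are saved under pics/ and viewed, and the job is handed in when it is done.

```bash
mkdir -p pics; ls; cat > h.py <<'E'
import numpy as np, cv2
from workcell import ctrl
def snap(n,f):
    im=ctrl.get_image(n); cv2.imwrite(f'pics/{f}.png',im['pixels'])
    np.savez(f'pics/{f}.npz',K=im['intrinsics'],r=np.array(im['rvec'],float),t=np.array(im['tvec'],float)); return im
def crop(f,x0,y0,x1,y1,s,out):
    im=cv2.imread(f'pics/{f}.png')[y0:y1,x0:x1]; cv2.imwrite(f'pics/{out}.png',cv2.resize(im,None,fx=s,fy=s,interpolation=cv2.INTER_CUBIC))
def cal(f):
    d=np.load(f'pics/{f}.npz'); return d['K'].astype(float),d['r'].reshape(3),d['t'].reshape(3)
def ray(f,u,v):
    K,r,t=cal(f); R=cv2.Rodrigues(r)[0]; p=cv2.undistortPoints(np.array([[[u,v]]],float),K,None)[0,0]
    return -R.T@t, R.T@np.array([p[0],p[1],1])
def atz(f,u,v,z):
    o,d=ray(f,u,v); return o+d*(z-o[2])/d[2]
def tri(*obs):
    A=0;b=0
    for f,u,v in obs:
        o,d=ray(f,u,v); d=d/np.linalg.norm(d); P=np.eye(3)-np.outer(d,d); A=A+P; b=b+P@o
    return np.linalg.solve(A,b)
def proj(f,p):
    K,r,t=cal(f); return cv2.projectPoints(np.array([p],float),r,t,K,None)[0][0,0]
E
python3 - <<'E'
from h import *
np.set_printoptions(precision=2,suppress=True)
for n in ['scene','top','wrist']:
    snap(n,n+'0'); print(n,ray(n+'0',320,240))
print(ctrl.get_obs(), ctrl.tips_ahead)
E
```

```text
pics
scene (array([1189.84, -578.62,  837.99]), array([-0.52,  0.55, -0.66]))
top (array([ 440.22,    4.03, 1678.65]), array([ 0.09,  0.02, -1.  ]))
wrist (array([187.13, 601.66, 384.14]), array([ 0.26, -0.12, -0.96]))
{'t': 0.15, 'qpos': array([ 1.12,  0.42,  1.63, -0.  ,  1.09, -0.02]), 'qvel': array([ 0., -0., -0.,  0.,  0.,  0.]), 'joint_torque': array([  0.  , -54.5 , -27.39,   0.06,   0.02,  -0.  ]), 'ee_pos': array([261.92, 567.03, 230.08]), 'orientation': array([-1.55,  0.34, -0.34]), 'ft_force': array([0.4 , 0.05, 0.94]), 'moment': array([ 0.02,  0.  , -0.03]), 'width': 87.90928788605737} 8.0
```

View pics/scene0.png

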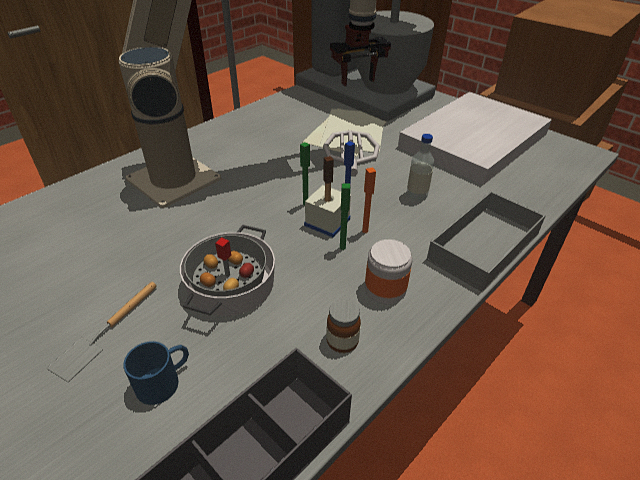

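View pics/top0.png

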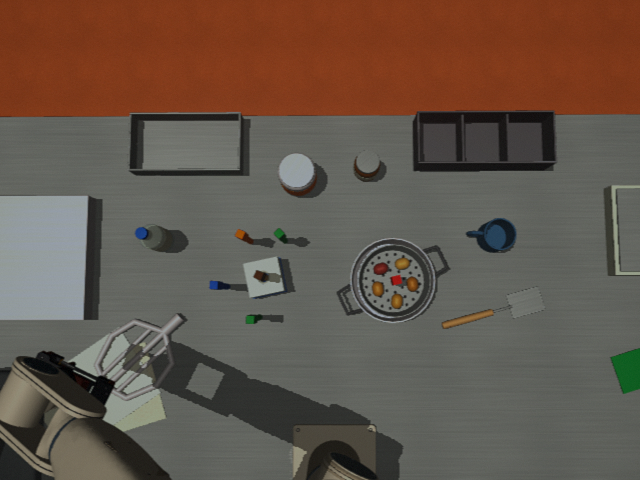

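View pics/wrist0.png

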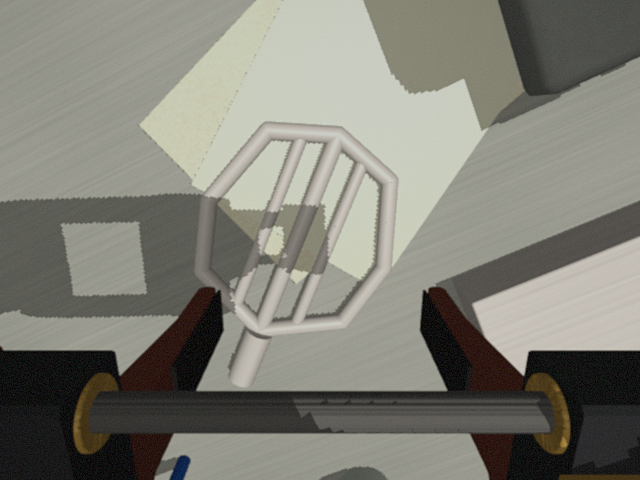

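The dark stick stands in its holder at scene (328,165) and top (261,276), with blue, green and orange sticks around it. The pan and red grip are at top (396,281).

```bash
python3 - <<'E'
from h import *
crop('top0',195,215,325,335,6,'c1');crop('top0',330,225,460,335,6,'c2');crop('scene0',285,125,395,255,5,'c3');crop('scene0',170,220,285,320,6,'c4')
E
```

```text
(no output)
```

View pics/c1.png

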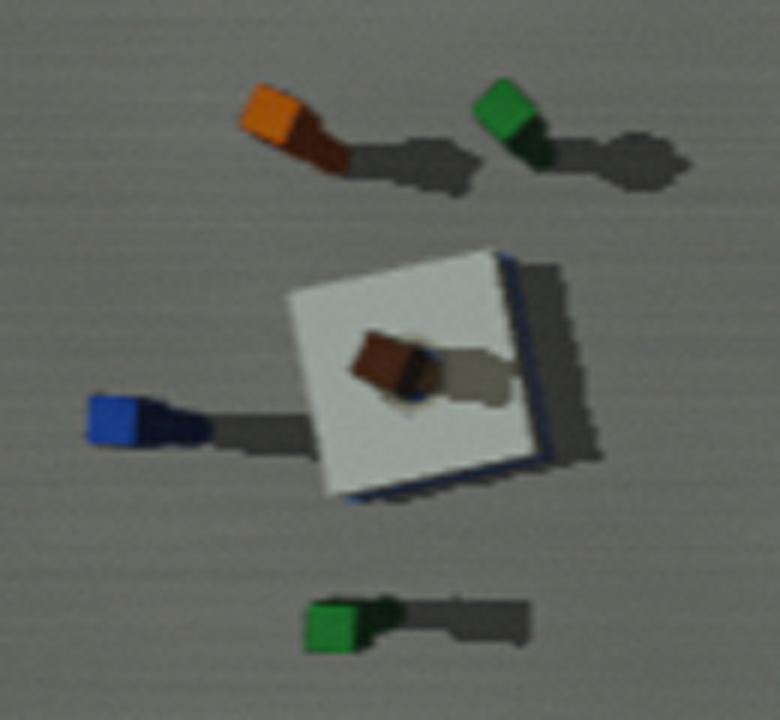

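View pics/c2.png

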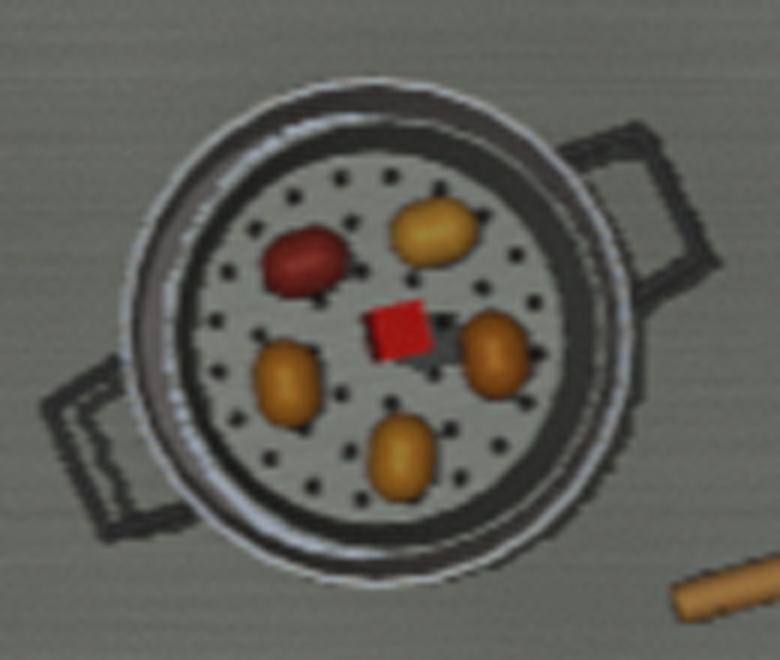

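View pics/c3.png

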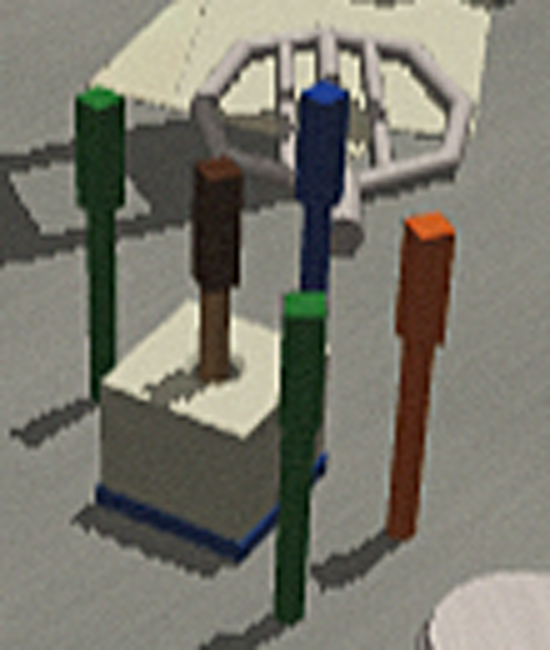

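View pics/c4.png

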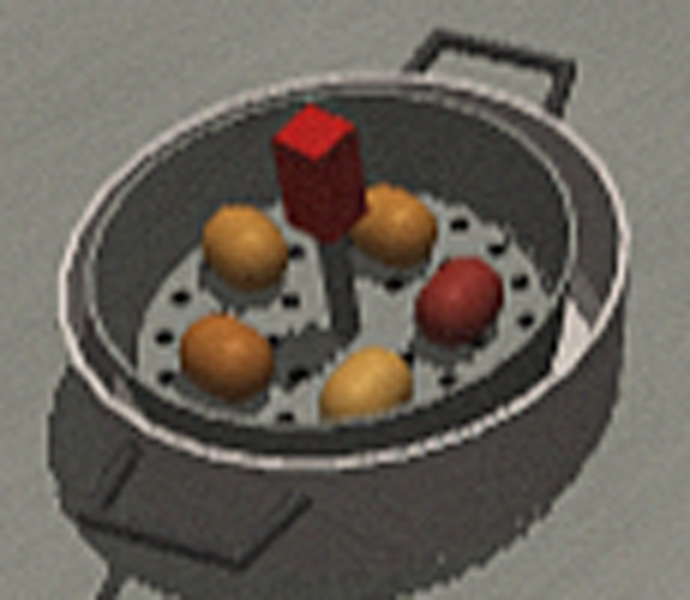

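```bash
python3 - <<'E'
from h import *
np.set_printoptions(precision=1,suppress=True)
def T(x0,y0,s,c,d): return x0+(c+.5)/s-.5, y0+(d+.5)/s-.5
c1=lambda c,d:T(195,215,6,c,d); c2=lambda c,d:T(330,225,6,c,d); c3=lambda c,d:T(285,125,5,c,d); c4=lambda c,d:T(170,220,6,c,d)
print('stick top',tri(('top0',*c1(389,363)),('scene0',*c3(218,169))),atz('top0',*c1(389,363),210),atz('scene0',*c3(218,169),210))
h=np.array([atz('top0',*c1(*p),85) for p in [(288,294),(495,250),(540,455),(330,495)]]);print('holder',h,h.mean(0), np.linalg.norm(h-np.roll(h,1,0),axis=1))
d=h[1]-h[0];print('holder ang',np.degrees(np.arctan2(d[1],d[0])))
s=np.array([atz('top0',*c1(*p),210) for p in [(370,332),(427,350),(408,398),(350,372)]]);print('sticktop',s,np.linalg.norm(s-np.roll(s,1,0),axis=1));
for d in (s[1]-s[0],s[2]-s[3],s[3]-s[0],s[2]-s[1]): print(np.degrees(np.arctan2(d[1],d[0])))
for n,a,b in [('orange',(272,115),(429,228)),('green1',(506,109),(306,303)),('blue',(112,421),(325,94)),('green2',(331,629),(100,98))]:
    print(n,tri(('top0',*c1(*a)),('scene0',*c3(*b))))
print('bgrip top',tri(('top0',*c2(402,331)),('scene0',*c4(315,132))),atz('top0',*c2(402,331),136),atz('scene0',*c4(315,132),136))
s=np.array([atz('top0',*c2(*p),136) for p in [(368,312),(423,300),(434,352),(380,362)]]);print(np.linalg.norm(s-np.roll(s,1,0),axis=1))
for d in (s[1]-s[0],s[2]-s[3],s[3]-s[0],s[2]-s[1]): print(np.degrees(np.arctan2(d[1],d[0])))
p=np.array([atz('top0',*c2(*p),70) for p in [(120,332),(635,332),(377,77),(377,588)]]);print('pan',p,p.mean(0))
for a in [(434,232),(305,262),(288,384),(402,458),(495,354)]: print('pot',atz('top0',*c2(*a),45))
R=cv2.Rodrigues(ctrl.get_obs()['orientation'])[0];print(R)
E
```

```text
stick top [496.6 177.1 208.1] [494.8 175.  210. ] [500.1 176.9 210. ]
holder [[529.2 233.5  85. ]
 [548.1 144.2  85. ]
 [459.9 124.3  85. ]
 [442.9 214.3  85. ]] [495.  179.1  85. ] [88.4 91.2 90.4 91.6]
holder ang -78.07083602977949
sticktop [[507.1 182.7 210. ]
 [499.9 159.9 210. ]
 [480.9 167.3 210. ]
 [491.2 190.4 210. ]] [17.7 23.8 20.4 25.3]
-107.52408562601319
-114.04842929678976
153.85235969011896
158.78661491284697
orange [596.2 225.7 196. ]
green1 [598.2 131.2 198.9]
blue [473.2 288.3 196. ]
green2 [390.7 199.7 196.7]
bgrip top [ 486.4 -157.6  134.1] [ 485.4 -158.8  136. ] [ 489.4 -157.3  136. ]
[21.3 23.4 22.  22.8]
-77.8110187402129
-79.62588713474108
-167.15290445203064
-168.8017676176039
pan [[ 487.1  -43.6   70. ]
 [ 486.8 -266.5   70. ]
 [ 597.9 -156.3   70. ]
 [ 377.  -153.6   70. ]] [ 487.2 -155.    70. ]
pot [ 531.6 -183.1   45. ]
pot [ 518.5 -126.1   45. ]
pot [ 464.9 -118.1   45. ]
pot [ 432.5 -167.7   45. ]
pot [ 477.9 -209.1   45. ]
[[ 0.9 -0.   0.4]
 [-0.4 -0.   0.9]
 [-0.  -1.  -0. ]]
```

```bash
python3 - <<'E'
from h import *
R=cv2.Rodrigues(ctrl.get_obs()['orientation'])[0];print(R.round(4),np.degrees(np.arctan2(R[1,2],R[0,2])))
E
python3 -m creep '[{"tz":40},{"tz":60},{"tx":58,"ty":-97,"tz":60},{"tx":117,"ty":-195,"tz":60},{"tx":175,"ty":-292,"tz":60},{"tx":235,"ty":-390,"tz":60},{"tx":235,"ty":-390,"tz":60},{"tx":235,"ty":-390,"tz":60},{"tx":235,"ty":-390,"tz":60}]'
python3 - <<'E'
from h import *
for n in ['scene','top','wrist']: snap(n,n+'1')
E
```

```text
[[ 9.078e-01 -5.000e-04  4.194e-01]
 [-4.194e-01 -1.000e-03  9.078e-01]
 [-0.000e+00 -1.000e+00 -1.100e-03]] 65.20431959798967schema error: expected keys tx, ty, tz, rx, ry, rz, fingers
```

View pics/wrist1.png

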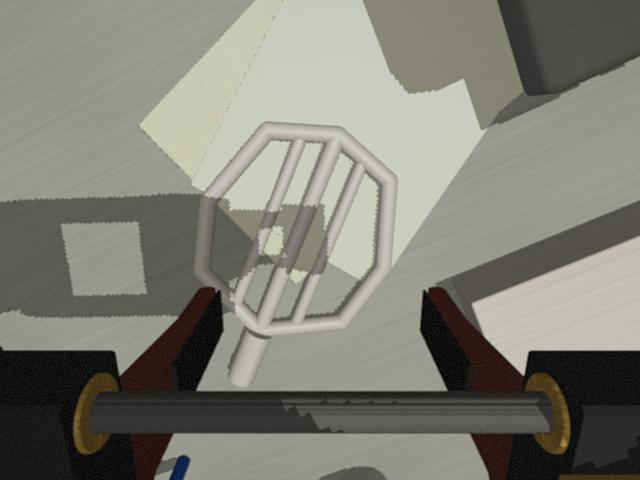

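View pics/scene1.png

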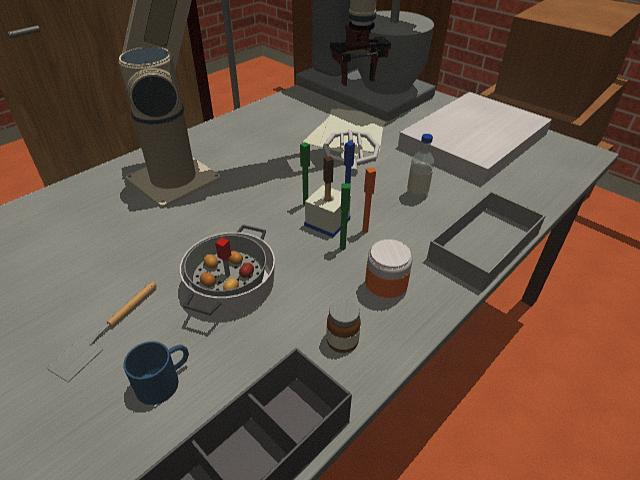

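Nothing moved: every row needs all seven keys. I'll send it again in full.

```bash

python3 -m creep '[{"tx":0,"ty":0,"tz":40,"rx":0,"ry":0,"rz":0,"fingers":0},{"tx":0,"ty":0,"tz":60,"rx":0,"ry":0,"rz":0,"fingers":0},{"tx":58,"ty":-97,"tz":60,"rx":0,"ry":0,"rz":0,"fingers":0},{"tx":117,"ty":-195,"tz":60,"rx":0,"ry":0,"rz":0.05,"fingers":0},{"tx":175,"ty":-292,"tz":60,"rx":0,"ry":0,"rz":0.05,"fingers":0},{"tx":235,"ty":-390,"tz":60,"rx":0,"ry":0,"rz":0.05,"fingers":0},{"tx":235,"ty":-390,"tz":60,"rx":0,"ry":0,"rz":0.05,"fingers":0},{"tx":235,"ty":-390,"tz":60,"rx":0,"ry":0,"rz":0.05,"fingers":0},{"tx":235,"ty":-390,"tz":60,"rx":0,"ry":0,"rz":0.05,"fingers":0}]'
python3 - <<'E'
from h import *
for n in ['scene','wrist']: snap(n,n+'1')
E
```

```text
t: 1.42
ee_pos: [488.7, 190.8, 290.9]
orientation: [-1.549, 0.3, -0.301]
ft_force: [0.5, 0.8, 0.1]
width: 88.2
```

View pics/wrist1.png

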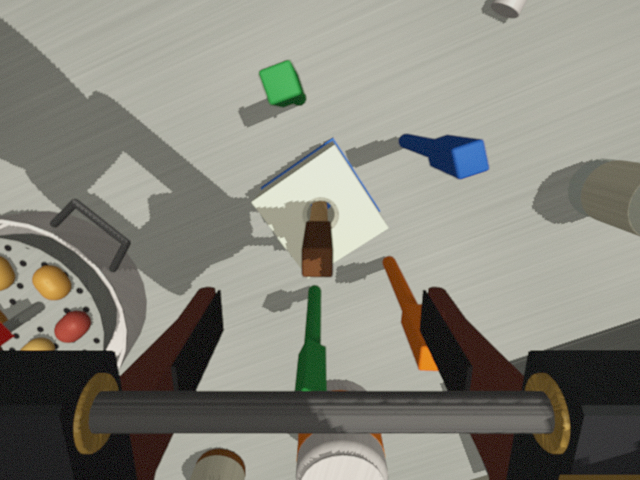

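View pics/scene1.png

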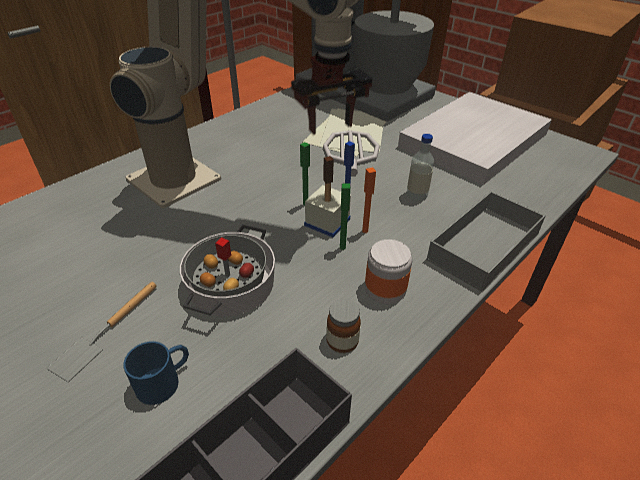

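```bash

python3 -m creep '[{"tx":0,"ty":0,"tz":0,"rx":0,"ry":0,"rz":0,"fingers":0},{"tx":0,"ty":0,"tz":0,"rx":0,"ry":0,"rz":0,"fingers":0}]'
python3 - <<'E'
from h import *
snap('wrist','wrist2');crop('wrist2',230,130,410,300,4.4,'w2')
E
```

```text
t: 1.78
ee_pos: [487.2, 193.7, 290.6]
orientation: [-1.55, 0.3, -0.299]
ft_force: [-1.1, -0.3, 0.7]
width: 87.9
```

View pics/w2.png

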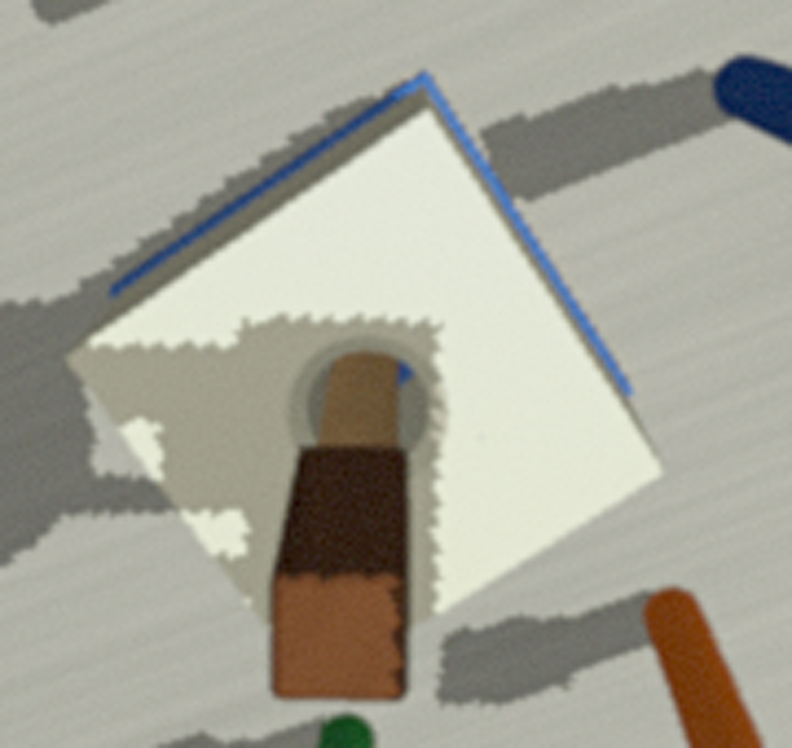

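```bash
python3 - <<'E'
from h import *
np.set_printoptions(precision=1,suppress=True)
T=lambda c,d:(230+(c+.5)/4.4-.5,130+(d+.5)/4.4-.5)
print(atz('wrist2',*T(340,635),210),'hole',atz('wrist2',*T(366,405),85))
s=np.array([atz('wrist2',*T(*p),210) for p in [(273,575),(407,575),(406,695),(275,695)]]);print(np.linalg.norm(s-np.roll(s,1,0),axis=1))
d=s[1]-s[0];print(np.degrees(np.arctan2(d[1],d[0])))
h=np.array([atz('wrist2',*T(*p),85) for p in [(427,107),(662,470),(68,357)]]);print(h,(h[1]+h[2])/2)
from scipy.spatial.transform import Rotation
R=cv2.Rodrigues(ctrl.get_obs()['orientation'])[0];print(R.round(3),np.degrees(np.arctan2(R[1,2],R[0,2])),ctrl.get_obs()['ee_pos'])
# stick rod at entry
print(atz('wrist2',*T(362,400),85), 'bottom of grip', atz('wrist2',*T(354,455),140))
E
```

```text
[493.3 181.7 210. ] hole [491.9 183.7  85. ]
[18.2 18.8 18.2 18.7]
68.14380696819788
[[440.  217.9  85. ]
 [528.1 236.2  85. ]
 [459.5 130.4  85. ]] [493.8 183.3  85. ]
[[ 0.9 -0.   0.4]
 [-0.4  0.   0.9]
 [-0.  -1.   0. ]] 68.17916190840012 [487.2 193.9 290.6]
[490.6 183.3  85. ] bottom of grip [487.2 184.4 140. ]
```

```bash

python3 -m creep '[{"tx":7,"ty":-14,"tz":0,"rx":0,"ry":0,"rz":0,"fingers":0},{"tx":7,"ty":-14,"tz":0,"rx":0,"ry":0,"rz":0,"fingers":0},{"tx":7,"ty":-14,"tz":-40,"rx":0,"ry":0,"rz":0,"fingers":0},{"tx":7,"ty":-14,"tz":-80,"rx":0,"ry":0,"rz":0,"fingers":0},{"tx":7,"ty":-14,"tz":-105,"rx":0,"ry":0,"rz":0,"fingers":0},{"tx":7,"ty":-14,"tz":-120,"rx":0,"ry":0,"rz":0,"fingers":0},{"tx":7,"ty":-14,"tz":-120,"rx":0,"ry":0,"rz":0,"fingers":0},{"tx":7,"ty":-14,"tz":-120,"rx":0,"ry":0,"rz":0,"fingers":0}]'
python3 - <<'E'
from h import *
for n in ['scene','wrist']: snap(n,n+'3')
crop('scene3',265,75,405,245,3.5,'s3')
E
```

```text
t: 2.82
ee_pos: [495.6, 178.9, 171.6]
orientation: [-1.549, 0.299, -0.301]
ft_force: [0.6, -0.8, 0.7]
width: 88.2
```

View pics/wrist3.png

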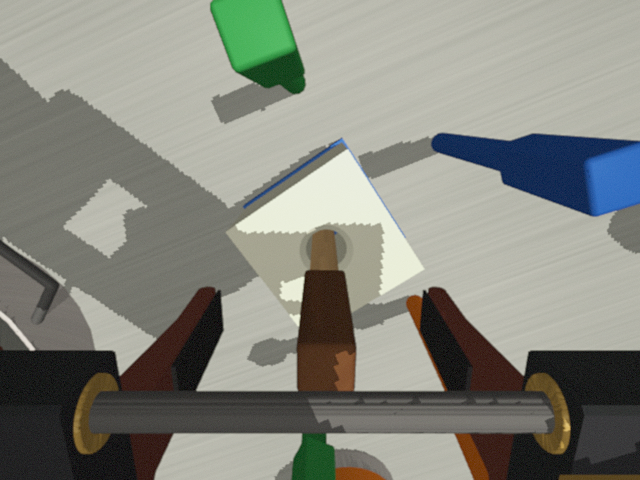

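View pics/s3.png

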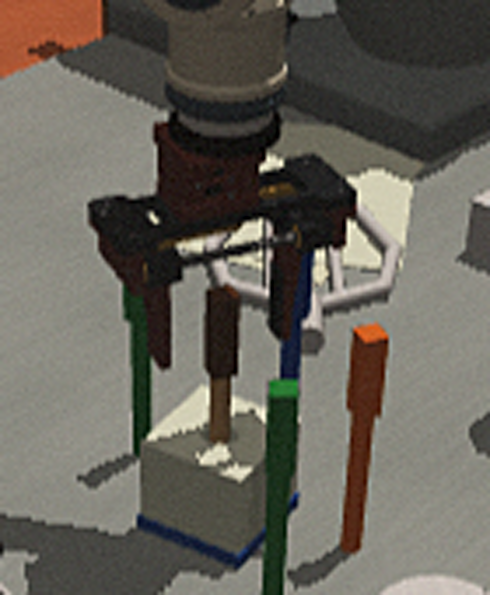

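```bash
python3 - <<'E'
from h import *
e=np.array([495.6,178.9,0])
for z in (164,175,183,210): print(z,proj('wrist3',e+[0,0,z]),proj('scene3',e+[0,0,z]))
crop('scene3',300,140,360,210,8,'s3b')
E
```

```text
164 [320.94320413 312.95445089] [327.06757505 172.87911634]
175 [320.97079221 325.13668428] [327.15097727 169.25740622]
183 [320.99312081 334.99645578] [327.21226314 166.59609064]
210 [321.08714068 376.51337064] [327.42311773 157.43980961]
```

View pics/s3b.png

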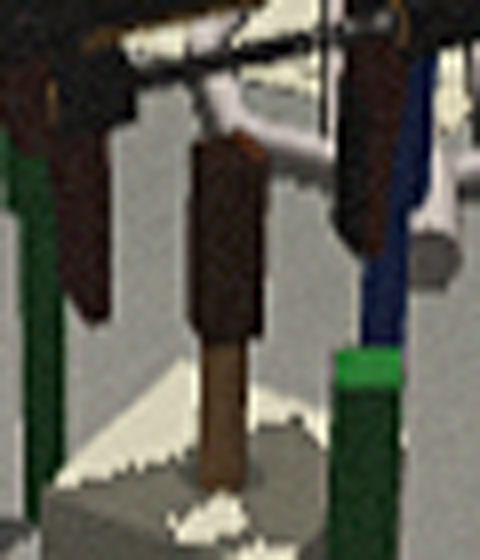

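```bash

python3 -m creep '[{"tx":0,"ty":0,"tz":0,"rx":0,"ry":0,"rz":0,"fingers":255},{"tx":0,"ty":0,"tz":0,"rx":0,"ry":0,"rz":0,"fingers":255},{"tx":0,"ty":0,"tz":0,"rx":0,"ry":0,"rz":0,"fingers":255},{"tx":0,"ty":0,"tz":0,"rx":0,"ry":0,"rz":0,"fingers":255},{"tx":0,"ty":0,"tz":0,"rx":0,"ry":0,"rz":0,"fingers":255},{"tx":0,"ty":0,"tz":0,"rx":0,"ry":0,"rz":0,"fingers":255},{"tx":0,"ty":0,"tz":0,"rx":0,"ry":0,"rz":0,"fingers":255},{"tx":0,"ty":0,"tz":0,"rx":0,"ry":0,"rz":0,"fingers":255}]'
```

```text
t: 3.92
ee_pos: [494.8, 178.6, 170.6]
orientation: [-1.55, 0.3, -0.3]
ft_force: [-0.1, 0.7, -0.8]
width: 20.1
```

```bash

python3 -m creep '[{"tx":0,"ty":0,"tz":20,"rx":0,"ry":0,"rz":0,"fingers":255},{"tx":0,"ty":0,"tz":50,"rx":0,"ry":0,"rz":0,"fingers":255},{"tx":0,"ty":0,"tz":80,"rx":0,"ry":0,"rz":0,"fingers":255},{"tx":0,"ty":0,"tz":110,"rx":0,"ry":0,"rz":0,"fingers":255},{"tx":0,"ty":0,"tz":140,"rx":0,"ry":0,"rz":0,"fingers":255},{"tx":0,"ty":0,"tz":150,"rx":0,"ry":0,"rz":0,"fingers":255},{"tx":0,"ty":0,"tz":150,"rx":0,"ry":0,"rz":0,"fingers":255},{"tx":0,"ty":0,"tz":150,"rx":0,"ry":0,"rz":0,"fingers":255}]'
python3 - <<'E'
from h import *
for n in ['scene','wrist','top']: snap(n,n+'4')
crop('scene4',265,20,405,245,2.5,'s4');crop('top4',195,215,325,335,6,'t4')
E
```

```text
t: 4.92
ee_pos: [494.2, 178.4, 319.3]
orientation: [-1.551, 0.302, -0.299]
ft_force: [0.4, 0.7, -0.7]
width: 19.9
```

View pics/wrist4.png

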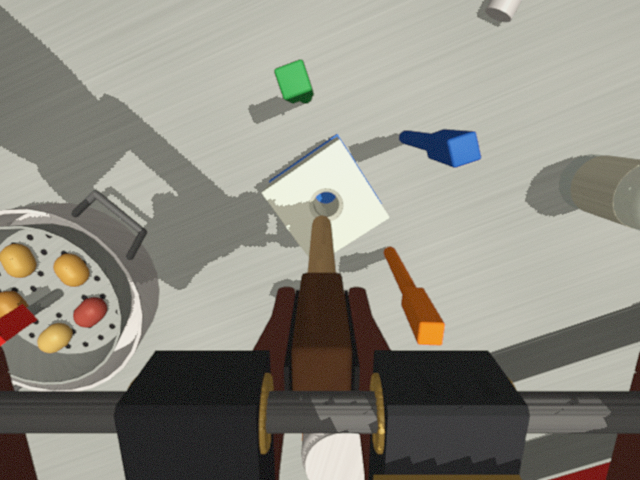

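View pics/s4.png

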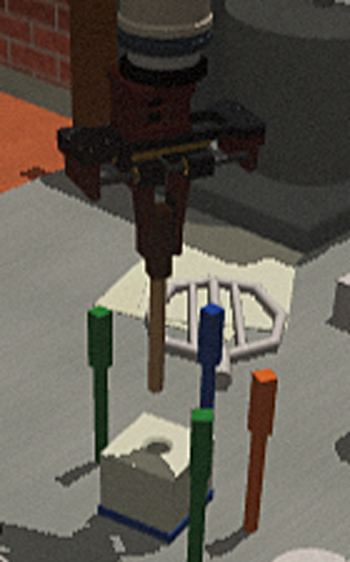

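View pics/t4.png

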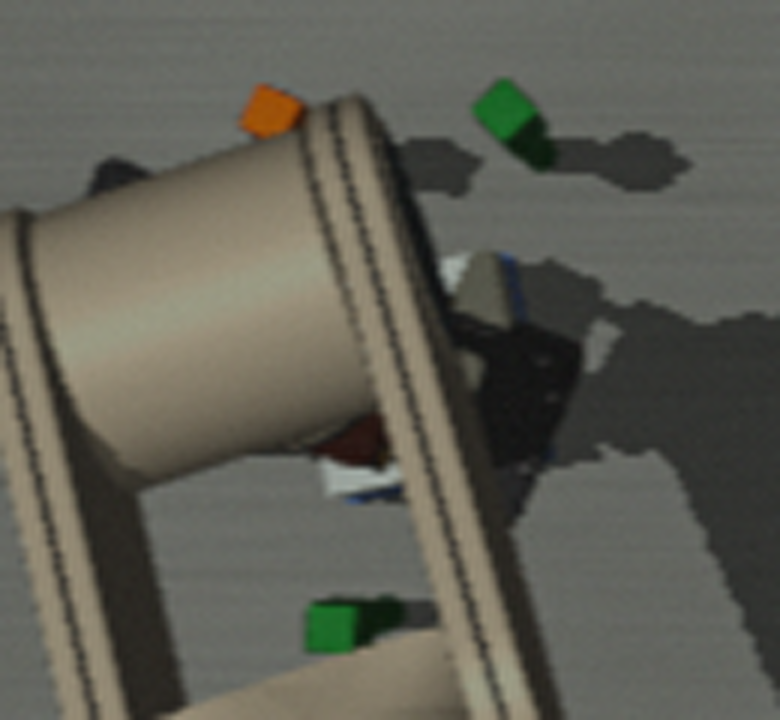

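```bash
python3 - <<'E'
from h import *
np.set_printoptions(precision=1,suppress=True)
for z in (159,):
  print(proj('wrist4',[494.5,178.5,z]),proj('scene4',[494.5,178.5,z]))
crop('wrist4',280,180,370,260,8,'w4');crop('scene4',305,150,345,190,12,'s4b')
E
```

```text
[321.6 226.3] [326.6 174.4]
```

View pics/w4.png

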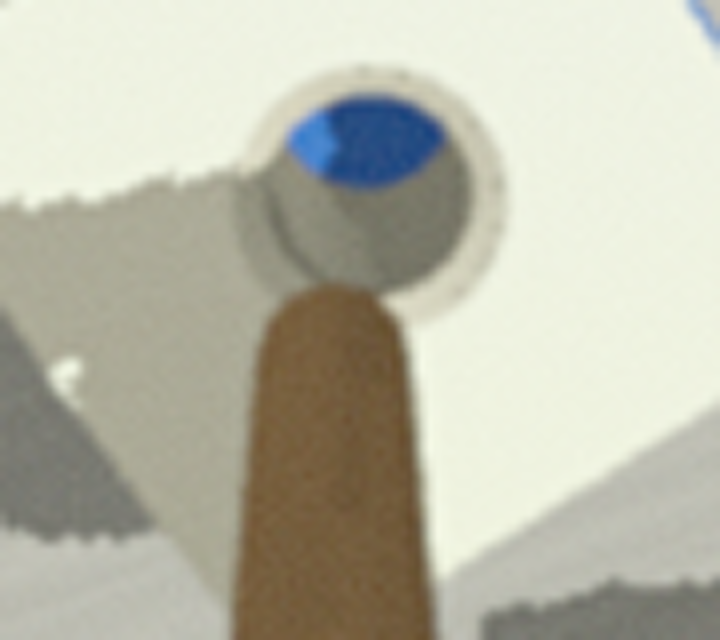

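View pics/s4b.png

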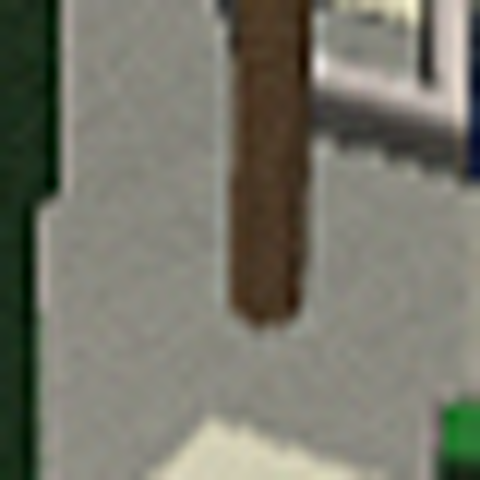

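```bash

python3 - <<'E'
from h import *
print(atz('wrist4',280+373.5/8-.5,180+195.5/8-.5,85))
E
python3 -m creep '[{"tx":-3,"ty":-30,"tz":0,"rx":0,"ry":0,"rz":0,"fingers":255},{"tx":-8,"ty":-75,"tz":0,"rx":0,"ry":0,"rz":0,"fingers":255},{"tx":-14,"ty":-125,"tz":0,"rx":0,"ry":0,"rz":0,"fingers":255},{"tx":-20,"ty":-175,"tz":0,"rx":0,"ry":0,"rz":0,"fingers":255},{"tx":-26,"ty":-225,"tz":0,"rx":0,"ry":0,"rz":0,"fingers":255},{"tx":-31,"ty":-275,"tz":0,"rx":0,"ry":0,"rz":0,"fingers":255},{"tx":-37,"ty":-325,"tz":0,"rx":0,"ry":0,"rz":0,"fingers":255},{"tx":-41,"ty":-360,"tz":0,"rx":0,"ry":0,"rz":0,"fingers":255},{"tx":-42,"ty":-370,"tz":0,"rx":0,"ry":0,"rz":0,"fingers":255},{"tx":-42,"ty":-370,"tz":0,"rx":0,"ry":0,"rz":0,"fingers":255}]'
python3 -m creep '[{"tx":0,"ty":0,"tz":0,"rx":0,"ry":0,"rz":0,"fingers":255},{"tx":0,"ty":0,"tz":0,"rx":0,"ry":0,"rz":0,"fingers":255}]'
python3 - <<'E'
from h import *
for n in ['scene','wrist','top']: snap(n,n+'5')
print(ctrl.get_obs()['qpos'])
crop('scene5',150,120,310,320,3,'s5')
E
```

```text
[493.21229156 183.81957128  85.        ]
t: 6.32
ee_pos: [452.7, -191.3, 320.2]
orientation: [-1.549, 0.302, -0.3]
ft_force: [1.1, -0.8, -1.0]
width: 19.6
t: 6.58
ee_pos: [453.1, -190.4, 320.7]
orientation: [-1.55, 0.299, -0.299]
ft_force: [-0.1, -0.1, -0.1]
width: 20.0
[-4.22788078e-01  1.21299015e-01  1.82277570e+00  4.23157176e-05
  1.19742720e+00 -1.61184722e+00]
```

View pics/wrist5.png

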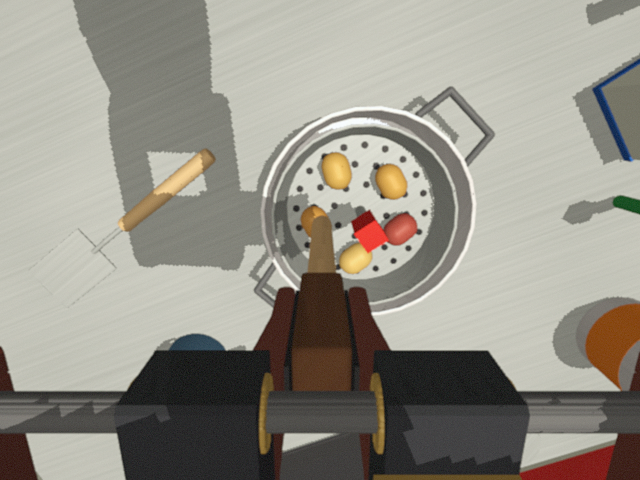

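View pics/s5.png

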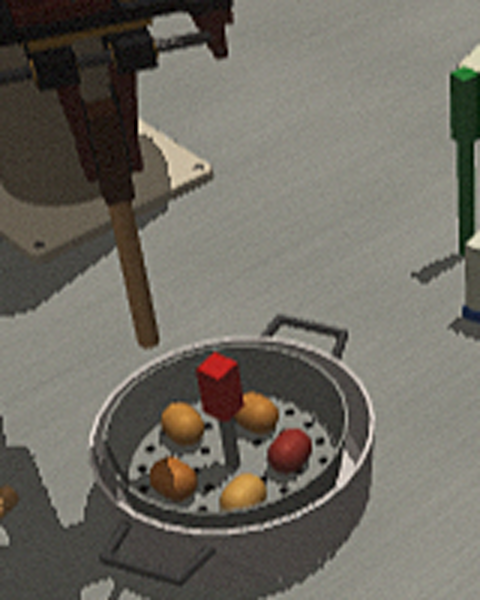

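View pics/top5.png

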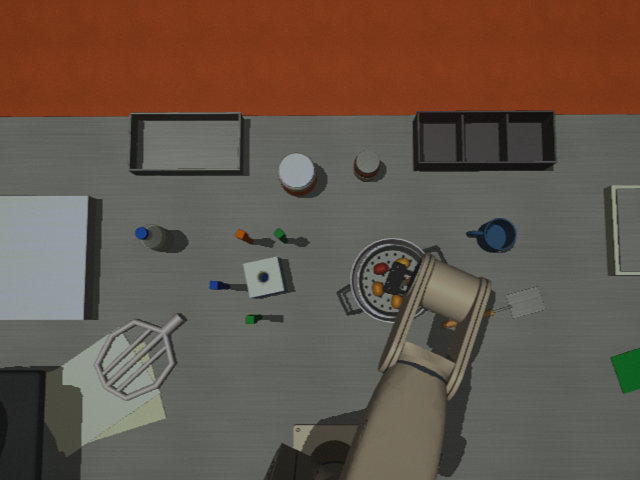

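```bash
python3 - <<'E'
from h import *
np.set_printoptions(precision=1,suppress=True)
crop('wrist5',250,95,490,325,3.3,'w5')
for u,v in [(337,171),(391,181),(400,229),(356,258),(312,218)]: print(atz('wrist5',u,v,45))
print(proj('wrist5',[453,-190.4,160]),proj('wrist5',[453,-190.4,34]))
E
```

```text
[ 432.1 -163.9   45. ]
[ 463.3 -114.4   45. ]
[ 517.1 -122.4   45. ]
[ 530.7 -179.2   45. ]
[ 469.5 -207.7   45. ]
[321.1 225.4] [321.1 196.5]
```

View pics/w5.png

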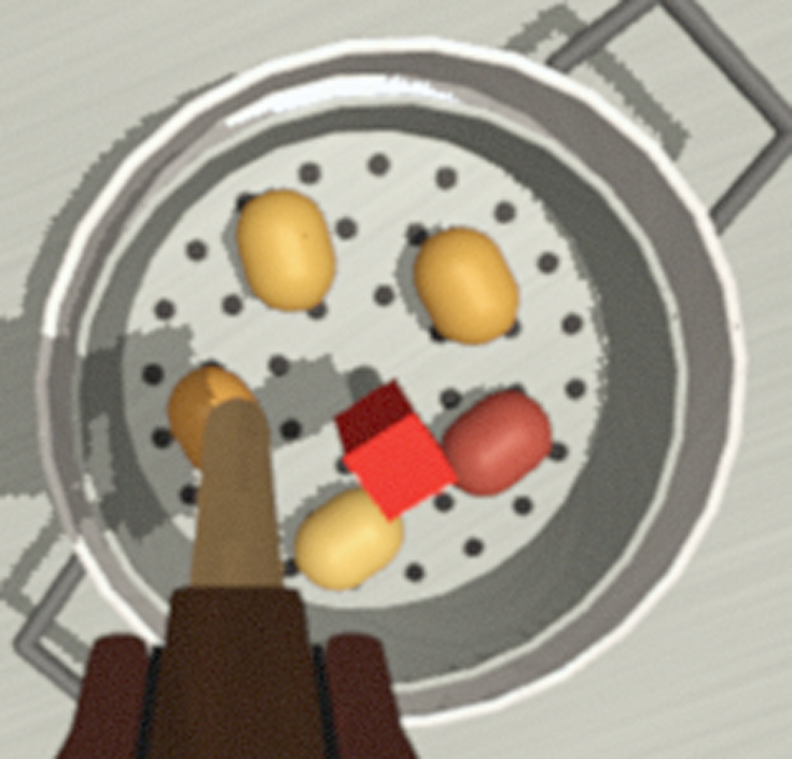

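```bash
python3 - <<'E'
from h import *
np.set_printoptions(precision=1,suppress=True)
print(atz('wrist5',370.9,235.9,136))
T=lambda c,d:(250+(c+.5)/3.3-.5,95+(d+.5)/3.3-.5)
p=np.array([atz('wrist5',*T(*p),70) for p in [(40,380),(742,380),(388,40),(430,722)]]);print(p)
# circle fit of pan rim
q=p; A=np.c_[2*q[:,:2],np.ones(4)];s=np.linalg.lstsq(A,(q[:,:2]**2).sum(1),rcond=None)[0];print(s[:2],np.sqrt(s[2]+s[0]**2+s[1]**2))
p=np.array([atz('wrist5',*T(*p),30) for p in [(122,400),(607,380),(380,130),(400,607)]])
q=p; A=np.c_[2*q[:,:2],np.ones(4)];s=np.linalg.lstsq(A,(q[:,:2]**2).sum(1),rcond=None)[0];print('floor',s[:2],np.sqrt(s[2]+s[0]**2+s[1]**2))
E
```

```text
[ 483.8 -155.9  136. ]
[[ 437.  -249.3   70. ]
 [ 517.9  -47.4   70. ]
 [ 383.1 -115.1   70. ]
 [ 592.6 -176.1   70. ]]
[ 486.1 -151.8] 109.20424289574494
floor [ 485.  -156.1] 83.08944354662759
```

```bash

python3 -m creep '[{"tx":0,"ty":0,"tz":-25,"rx":0,"ry":0,"rz":0,"fingers":255},{"tx":0,"ty":0,"tz":-60,"rx":0,"ry":0,"rz":0,"fingers":255},{"tx":0,"ty":0,"tz":-85,"rx":0,"ry":0,"rz":0,"fingers":255},{"tx":0,"ty":0,"tz":-100,"rx":0,"ry":0,"rz":0,"fingers":255},{"tx":0,"ty":0,"tz":-112,"rx":0,"ry":0,"rz":0,"fingers":255},{"tx":0,"ty":0,"tz":-122,"rx":0,"ry":0,"rz":0,"fingers":255},{"tx":0,"ty":0,"tz":-122,"rx":0,"ry":0,"rz":0,"fingers":255},{"tx":0,"ty":0,"tz":-122,"rx":0,"ry":0,"rz":0,"fingers":255}]'
python3 - <<'E'
from h import *
for n in ['scene','wrist']: snap(n,n+'6')
crop('scene6',150,180,310,320,4,'s6');crop('wrist6',200,80,460,300,3,'w6')
C=np.array([485.5,-157]);e=np.array([453,-190.5])
for k in range(0,13):
    a=np.radians(225.9+30*k);p=C+47*np.array([np.cos(a),np.sin(a)])-e;print(k,p.round())
E
```

```text
t: 7.72
ee_pos: [453.2, -191.5, 199.2]
orientation: [-1.55, 0.3, -0.301]
ft_force: [-0.7, 0.4, 0.2]
width: 19.8
0 [-0. -0.]
1 [ 21. -12.]
2 [ 45. -12.]
3 [66.  1.]
4 [78. 22.]
5 [78. 46.]
6 [65. 67.]
7 [44. 79.]
8 [20. 79.]
9 [-1. 66.]
10 [-13.  45.]
11 [-13.  21.]
12 [-0. -0.]
```

View pics/s6.png

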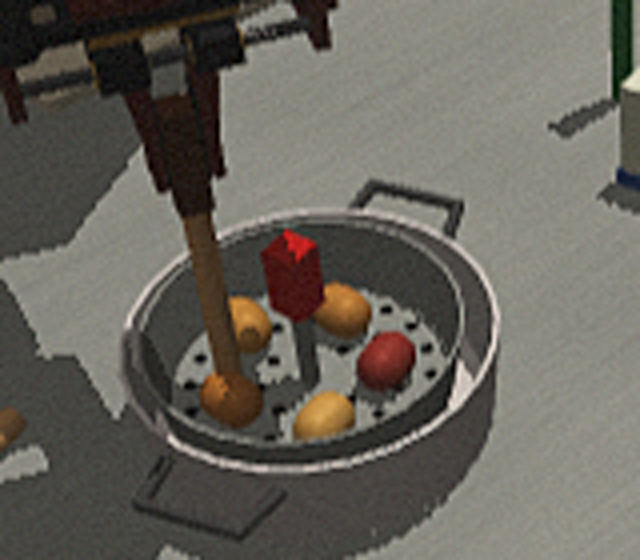

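View pics/w6.png

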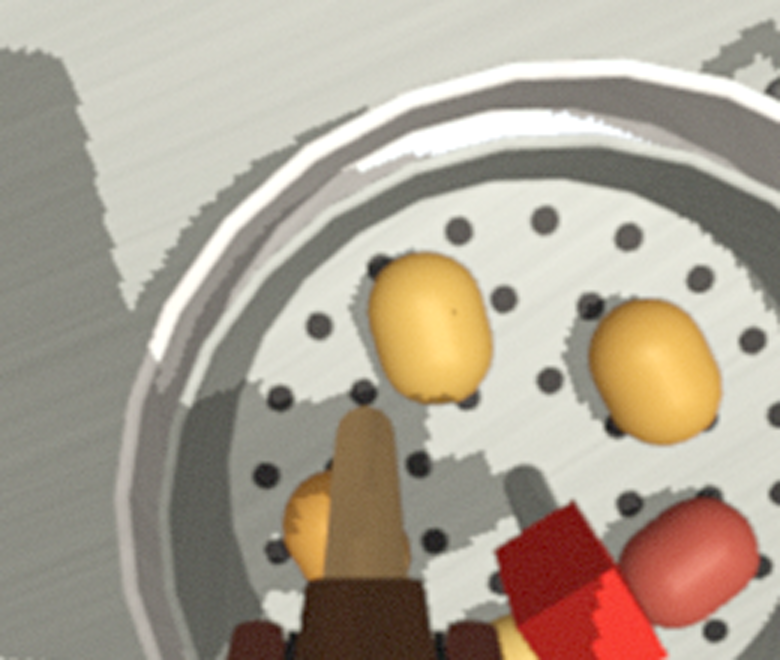

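```bash

python3 -m creep '[{"tx":10,"ty":-8,"tz":0,"rx":0,"ry":0,"rz":0,"fingers":255},{"tx":21,"ty":-12,"tz":0,"rx":0,"ry":0,"rz":0,"fingers":255},{"tx":33,"ty":-13,"tz":0,"rx":0,"ry":0,"rz":0,"fingers":255},{"tx":45,"ty":-12,"tz":0,"rx":0,"ry":0,"rz":0,"fingers":255},{"tx":56,"ty":-7,"tz":0,"rx":0,"ry":0,"rz":0,"fingers":255},{"tx":66,"ty":1,"tz":0,"rx":0,"ry":0,"rz":0,"fingers":255},{"tx":73,"ty":11,"tz":0,"rx":0,"ry":0,"rz":0,"fingers":255},{"tx":78,"ty":22,"tz":0,"rx":0,"ry":0,"rz":0,"fingers":255},{"tx":80,"ty":34,"tz":0,"rx":0,"ry":0,"rz":0,"fingers":255},{"tx":78,"ty":46,"tz":0,"rx":0,"ry":0,"rz":0,"fingers":255}]'
python3 - <<'E'
from h import *
for n in ['scene','wrist','top']: snap(n,n+'7')
crop('scene7',150,180,310,320,4,'s7')
E
```

```text
t: 9.07
ee_pos: [530.9, -144.5, 198.7]
orientation: [-1.55, 0.3, -0.3]
ft_force: [0.6, -0.0, -0.8]
width: 20.3
```

View pics/s7.png

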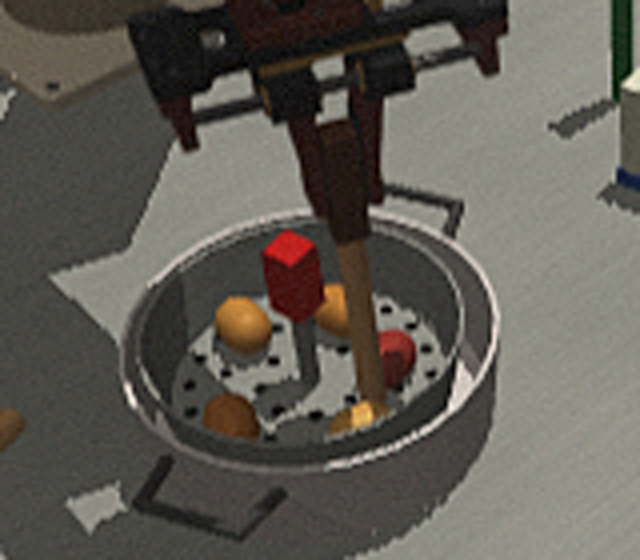

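View pics/wrist7.png

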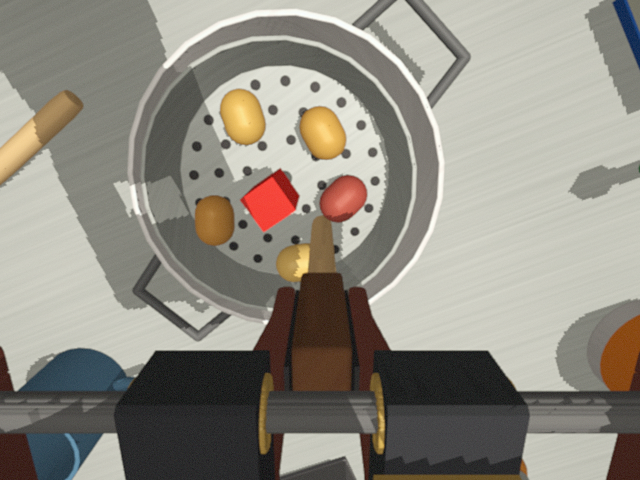

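```bash

python3 -m creep '[{"tx":-1,"ty":14,"tz":0,"rx":0,"ry":0,"rz":0,"fingers":255},{"tx":-10,"ty":24,"tz":0,"rx":0,"ry":0,"rz":0,"fingers":255},{"tx":-21,"ty":32,"tz":0,"rx":0,"ry":0,"rz":0,"fingers":255},{"tx":-33,"ty":38,"tz":0,"rx":0,"ry":0,"rz":0,"fingers":255},{"tx":-46,"ty":39,"tz":0,"rx":0,"ry":0,"rz":0,"fingers":255},{"tx":-59,"ty":37,"tz":0,"rx":0,"ry":0,"rz":0,"fingers":255},{"tx":-72,"ty":32,"tz":0,"rx":0,"ry":0,"rz":0,"fingers":255},{"tx":-83,"ty":23,"tz":0,"rx":0,"ry":0,"rz":0,"fingers":255},{"tx":-91,"ty":12,"tz":0,"rx":0,"ry":0,"rz":0,"fingers":255},{"tx":-96,"ty":0,"tz":0,"rx":0,"ry":0,"rz":0,"fingers":255}]'
python3 - <<'E'
from h import *
for n in ['scene','wrist','top']: snap(n,n+'8')
crop('scene8',150,180,310,320,4,'s8')
E
```

```text
t: 10.48
ee_pos: [435.8, -146.7, 199.2]
orientation: [-1.55, 0.298, -0.303]
ft_force: [3.3, -1.0, -0.8]
width: 19.7
```

View pics/s8.png

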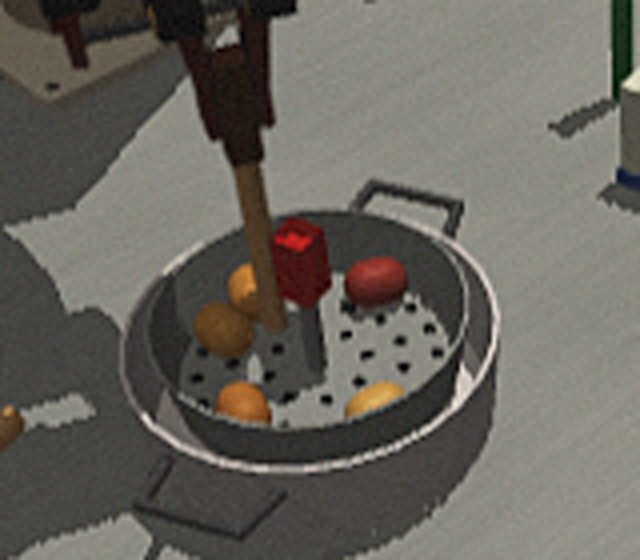

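View pics/wrist8.png

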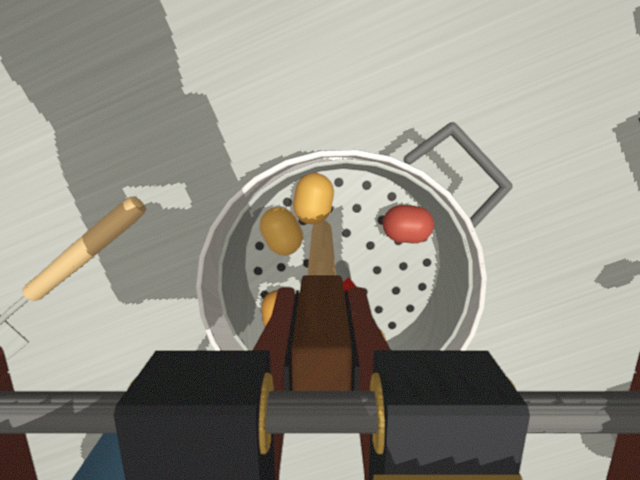

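```bash
python3 - <<'E'
from h import *
np.set_printoptions(precision=1,suppress=True)
for n,u,v in [('a',313,197),('b',279,231),('red',409,224)]: print(n,atz('wrist8',u,v,45))
print('P5',atz('scene8',150+242/4,180+406/4,45),'P1',atz('scene8',150+376/4,180+404/4,45),'grip',atz('scene8',150+296/4,180+237/4,136))
print('ref grip',atz('scene6',150+293/4,180+243/4,136))
E
```

```text
a [ 410.8 -144.5   45. ]
b [ 425.9 -179.7   45. ]
red [459.  -82.5  45. ]
P5 [ 491.4 -206.5   45. ] P1 [ 545.4 -151.2   45. ] grip [ 486.1 -149.4  136. ]
ref grip [ 489.  -153.8  136. ]
```

```bash

python3 -m creep '[{"tx":-4,"ty":-14,"tz":0,"rx":0,"ry":0,"rz":0,"fingers":255},{"tx":0,"ty":-27,"tz":0,"rx":0,"ry":0,"rz":0,"fingers":255},{"tx":7,"ty":-38,"tz":0,"rx":0,"ry":0,"rz":0,"fingers":255},{"tx":17,"ty":-48,"tz":0,"rx":0,"ry":0,"rz":0,"fingers":255},{"tx":29,"ty":-54,"tz":0,"rx":0,"ry":0,"rz":0,"fingers":255},{"tx":42,"ty":-57,"tz":0,"rx":0,"ry":0,"rz":0,"fingers":255},{"tx":56,"ty":-56,"tz":0,"rx":0,"ry":0,"rz":0,"fingers":255},{"tx":69,"ty":-52,"tz":0,"rx":0,"ry":0,"rz":0,"fingers":255},{"tx":80,"ty":-45,"tz":0,"rx":0,"ry":0,"rz":0,"fingers":255},{"tx":90,"ty":-35,"tz":0,"rx":0,"ry":0,"rz":0,"fingers":255}]'
python3 - <<'E'
from h import *
for n in ['scene','wrist']: snap(n,n+'9')
crop('scene9',150,180,310,320,4,'s9')
E
```

```text
t: 11.88
ee_pos: [526.1, -179.9, 198.7]
orientation: [-1.55, 0.299, -0.301]
ft_force: [0.3, -0.5, -0.7]
width: 20.0
```

View pics/s9.png

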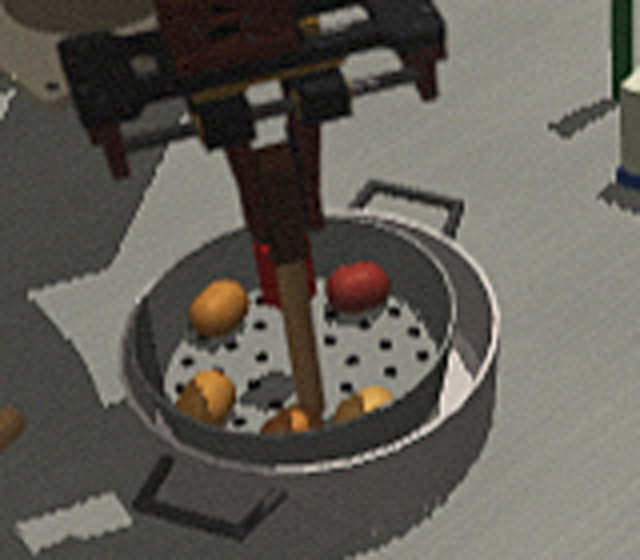

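View pics/wrist9.png

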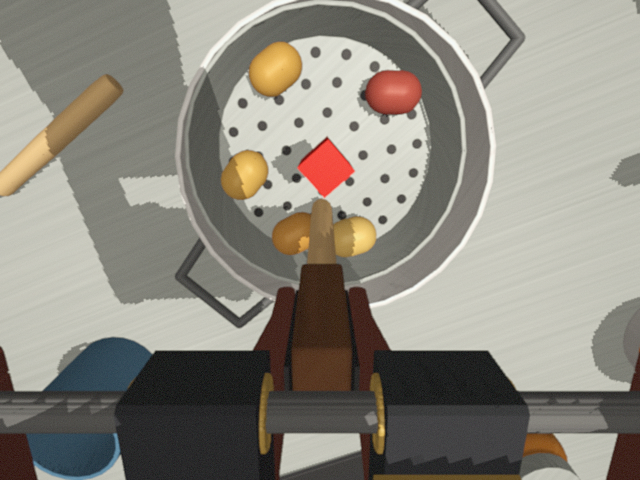

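```bash
python3 - <<'E'
from h import *
np.set_printoptions(precision=1,suppress=True)
O=dict(P1=(531.1,-181),P2r=(518,-124),P3=(464,-116),P4=(432,-166),P5=(477,-208))
C0=np.array([485,-157])
for n,u,v in [('P3?',275,69),('P2r',394,92),('P4?',244,175),('P5',291,235),('P1',356,236)]:
    p=atz('wrist9',u,v,45); print(n,p, {k:round(float(np.hypot(*(p[:2]-q)))) for k,q in O.items()})
print('grip',atz('wrist9',326,167,136))
print('tip',proj('wrist9',[526,-180,38]))
E
```

```text
P3? [ 408.8 -166.3   45. ] {'P1': 123, 'P2r': 117, 'P3': 75, 'P4': 23, 'P5': 80}
P2r [454.4 -93.4  45. ] {'P1': 116, 'P2r': 71, 'P3': 25, 'P4': 76, 'P5': 117}
P4? [ 468.  -218.1   45. ] {'P1': 73, 'P2r': 107, 'P3': 102, 'P4': 63, 'P5': 14}
P5 [ 524.8 -203.7   45. ] {'P1': 24, 'P2r': 80, 'P3': 107, 'P4': 100, 'P5': 48}
P1 [ 544.8 -156.1   45. ] {'P1': 28, 'P2r': 42, 'P3': 90, 'P4': 113, 'P5': 85}
grip [ 475.2 -155.3  136. ]
tip [319.3 223.3]
```

```bash

python3 -m creep '[{"tx":5,"ty":0,"tz":0,"rx":0,"ry":0,"rz":0,"fingers":255},{"tx":10,"ty":8,"tz":0,"rx":0,"ry":0,"rz":0,"fingers":255},{"tx":11,"ty":16,"tz":0,"rx":0,"ry":0,"rz":0,"fingers":255},{"tx":12,"ty":30,"tz":0,"rx":0,"ry":0,"rz":0,"fingers":255},{"tx":8,"ty":45,"tz":0,"rx":0,"ry":0,"rz":0,"fingers":255},{"tx":1,"ty":58,"tz":0,"rx":0,"ry":0,"rz":0,"fingers":255},{"tx":-8,"ty":68,"tz":0,"rx":0,"ry":0,"rz":0,"fingers":255},{"tx":-8,"ty":68,"tz":0,"rx":0,"ry":0,"rz":0,"fingers":255}]'
python3 - <<'E'
from h import *
for n in ['scene','wrist']: snap(n,n+'10')
crop('scene10',150,180,310,320,4,'s10')
E
```

```text
t: 12.98
ee_pos: [516.0, -111.6, 198.8]
orientation: [-1.55, 0.3, -0.299]
ft_force: [0.5, 0.2, -0.5]
width: 19.9
```

View pics/s10.png

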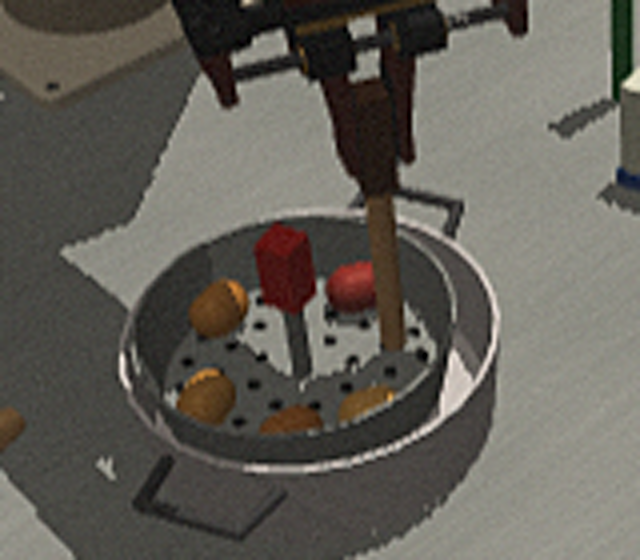

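View pics/wrist10.png

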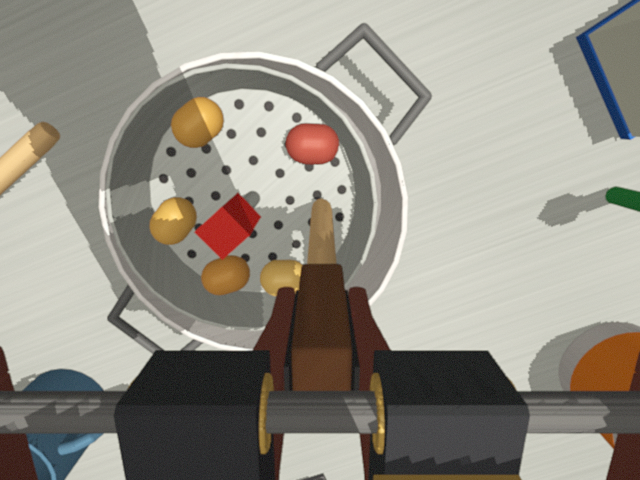

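```bash
python3 - <<'E'
from h import *
np.set_printoptions(precision=1,suppress=True)
for n,u,v in [('P3',197,122),('P2r',312,144),('P4',173,220),('P5',225,275),('P1',283,278)]:
    print(n,atz('wrist10',u,v,45))
print('grip',atz('wrist10',226,235,136),'scene P1',atz('scene10',150+370/4,180+409/4,45),'P5',atz('scene10',150+292/4,180+422/4,45))
print('scene grip',atz('scene10',150+285/4,180+235/4,136))
print(proj('wrist10',[478,-155,30]))
# basket rim fit from wrist10
E
```

```text
P3 [ 408.8 -166.4   45. ]
P2r [454.6 -94.4  45. ]
P4 [ 467.6 -217.4   45. ]
P5 [ 524.5 -199.9   45. ]
P1 [ 544.6 -156.9   45. ]
grip [ 478.2 -153.8  136. ] scene P1 [ 546.  -156.1   45. ] P5 [ 522.1 -193.9   45. ]
scene grip [ 480.3 -152.7  136. ]
[254.1 199.2]
```

```bash

python3 -m creep '[{"tx":0,"ty":-15,"tz":0,"rx":0,"ry":0,"rz":0,"fingers":255},{"tx":0,"ty":-30,"tz":0,"rx":0,"ry":0,"rz":0,"fingers":255},{"tx":0,"ty":-45,"tz":0,"rx":0,"ry":0,"rz":0,"fingers":255},{"tx":0,"ty":-58,"tz":0,"rx":0,"ry":0,"rz":0,"fingers":255},{"tx":0,"ty":-58,"tz":0,"rx":0,"ry":0,"rz":0,"fingers":255},{"tx":8,"ty":-62,"tz":0,"rx":0,"ry":0,"rz":0,"fingers":255},{"tx":16,"ty":-66,"tz":0,"rx":0,"ry":0,"rz":0,"fingers":255},{"tx":24,"ty":-68,"tz":0,"rx":0,"ry":0,"rz":0,"fingers":255},{"tx":24,"ty":-68,"tz":0,"rx":0,"ry":0,"rz":0,"fingers":255}]'
python3 - <<'E'
from h import *
for n in ['scene','wrist']: snap(n,n+'11')
crop('scene11',150,180,310,320,4,'s11')
E
```

```text
t: 14.2
ee_pos: [541.7, -180.3, 198.6]
orientation: [-1.55, 0.3, -0.3]
ft_force: [-0.2, -0.7, 0.1]
width: 19.9
```

View pics/s11.png

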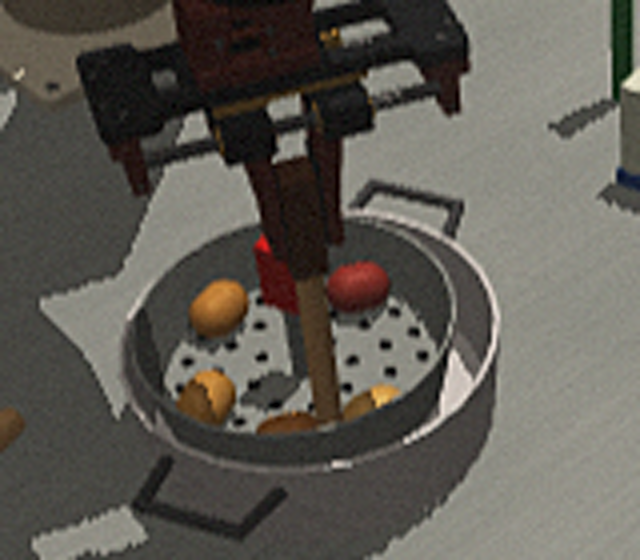

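View pics/wrist11.png

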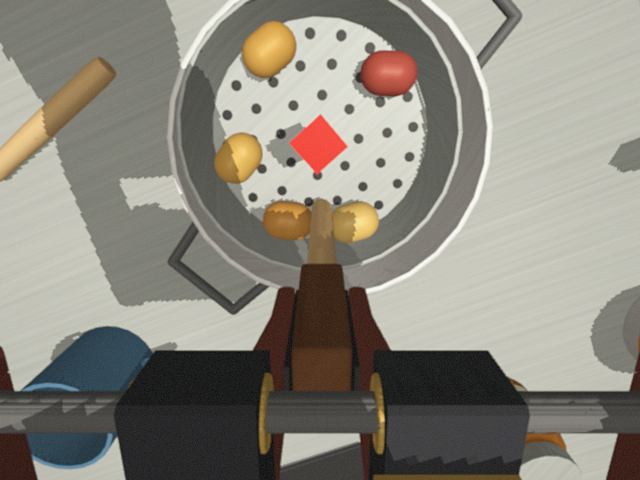

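```bash

python3 -m creep '[{"tx":4,"ty":7,"tz":0,"rx":0,"ry":0,"rz":0,"fingers":255},{"tx":6,"ty":14,"tz":0,"rx":0,"ry":0,"rz":0,"fingers":255},{"tx":7,"ty":26,"tz":0,"rx":0,"ry":0,"rz":0,"fingers":255},{"tx":5,"ty":40,"tz":0,"rx":0,"ry":0,"rz":0,"fingers":255},{"tx":0,"ty":53,"tz":0,"rx":0,"ry":0,"rz":0,"fingers":255},{"tx":-8,"ty":65,"tz":0,"rx":0,"ry":0,"rz":0,"fingers":255},{"tx":-18,"ty":74,"tz":0,"rx":0,"ry":0,"rz":0,"fingers":255},{"tx":-18,"ty":74,"tz":0,"rx":0,"ry":0,"rz":0,"fingers":255}]'
python3 - <<'E'
from h import *
for n in ['scene','wrist']: snap(n,n+'12')
crop('scene12',150,180,310,320,4,'s12')
E
```

```text
t: 15.3
ee_pos: [522.1, -105.6, 198.8]
orientation: [-1.55, 0.3, -0.3]
ft_force: [0.3, 0.0, -1.1]
width: 20.2
```

View pics/s12.png

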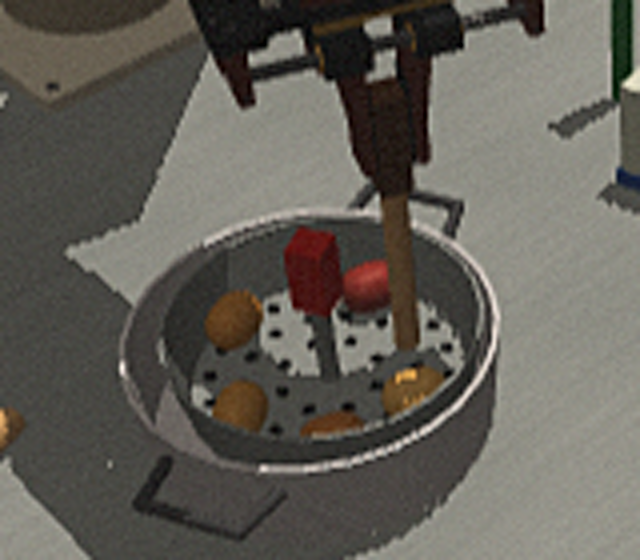

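View pics/wrist12.png

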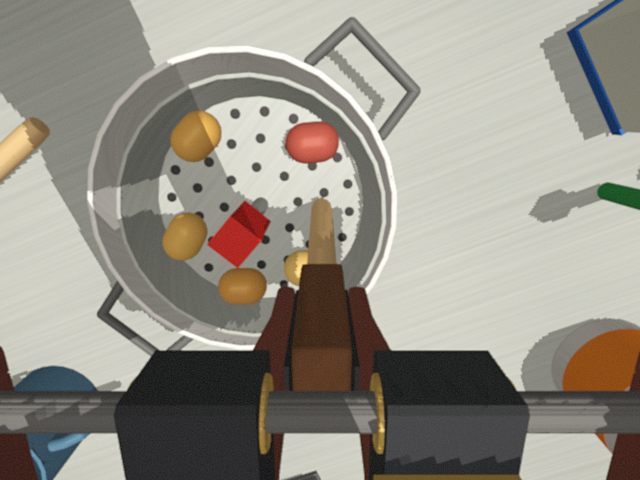

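```bash
python3 - <<'E'
from h import *
np.set_printoptions(precision=1,suppress=True)
G0=np.array([485.,-157]); g=(atz('wrist12',240,243,136)+atz('scene12',150+313/4,180+239/4,136))/2
print('grip',g)
O=dict(P1=(531.1,-181),P2r=(518,-124),P3=(464,-116),P4=(432,-166),P5=(477,-208))
for n,u,v in [('P3',195,136),('P2r',312,142),('P4',185,236),('P5',242,286),('P1',305,265)]:
    p=atz('wrist12',u,v,45);print(n,p,np.hypot(*(p[:2]-O[n])),np.hypot(*(p[:2]-g[:2]-O[n]+G0)))
p=atz('scene12',150+413/4,180+396/4,45);print(p,np.hypot(*(p[:2]-O['P1'])))
E
```

```text
grip [ 492.9 -143.2  136. ]
P3 [ 423.2 -166.3   45. ] 64.72760808569701 80.4373134466109
P2r [459.4 -87.9  45. ] 68.86782645043965 70.1307912113084
P4 [ 488.9 -208.8   45. ] 71.1688919712452 74.87058395018722
P5 [ 544.6 -185.2   45. ] 71.37465936529732 60.448283726988464
P1 [ 547.  -129.9   45. ] 53.5090277041605 38.14841119731621
[ 555.7 -132.    45. ] 54.812157360088285
```

```bash

python3 -m creep '[{"tx":0,"ty":0,"tz":20,"rx":0,"ry":0,"rz":0,"fingers":255},{"tx":0,"ty":0,"tz":50,"rx":0,"ry":0,"rz":0,"fingers":255},{"tx":0,"ty":0,"tz":80,"rx":0,"ry":0,"rz":0,"fingers":255},{"tx":0,"ty":0,"tz":110,"rx":0,"ry":0,"rz":0,"fingers":255},{"tx":0,"ty":0,"tz":130,"rx":0,"ry":0,"rz":0,"fingers":255},{"tx":0,"ty":0,"tz":130,"rx":0,"ry":0,"rz":0,"fingers":255}]'
python3 -m creep '[{"tx":-2,"ty":30,"tz":0,"rx":0,"ry":0,"rz":0,"fingers":255},{"tx":-7,"ty":80,"tz":0,"rx":0,"ry":0,"rz":0,"fingers":255},{"tx":-12,"ty":130,"tz":0,"rx":0,"ry":0,"rz":0,"fingers":255},{"tx":-17,"ty":180,"tz":0,"rx":0,"ry":0,"rz":0,"fingers":255},{"tx":-22,"ty":230,"tz":0,"rx":0,"ry":0,"rz":0,"fingers":255},{"tx":-26,"ty":270,"tz":0,"rx":0,"ry":0,"rz":0,"fingers":255},{"tx":-28,"ty":284,"tz":0,"rx":0,"ry":0,"rz":0,"fingers":255},{"tx":-28,"ty":284,"tz":0,"rx":0,"ry":0,"rz":0,"fingers":255},{"tx":-28,"ty":284,"tz":0,"rx":0,"ry":0,"rz":0,"fingers":255}]'
python3 - <<'E'
from h import *
for n in ['scene','wrist']: snap(n,n+'13')
crop('wrist13',260,170,390,370,3,'w13');crop('wrist4',260,170,390,370,3,'w4c');crop('scene13',295,80,365,220,4,'s13');crop('scene4',295,80,365,220,4,'s4c')
a=cv2.imread('pics/w4c.png');b=cv2.imread('pics/w13.png');cv2.imwrite('pics/ww.png',np.hstack([a,b]))
a=cv2.imread('pics/s4c.png');b=cv2.imread('pics/s13.png');cv2.imwrite('pics/ss.png',np.hstack([a,b]))
E
```

```text
t: 16.15
ee_pos: [524.0, -107.0, 330.2]
orientation: [-1.55, 0.298, -0.304]
ft_force: [-0.3, -0.4, -0.7]
width: 19.7
t: 17.27
ee_pos: [495.0, 176.5, 328.3]
orientation: [-1.55, 0.301, -0.301]
ft_force: [-0.3, -0.4, -0.1]
width: 20.1
```

View pics/ww.png

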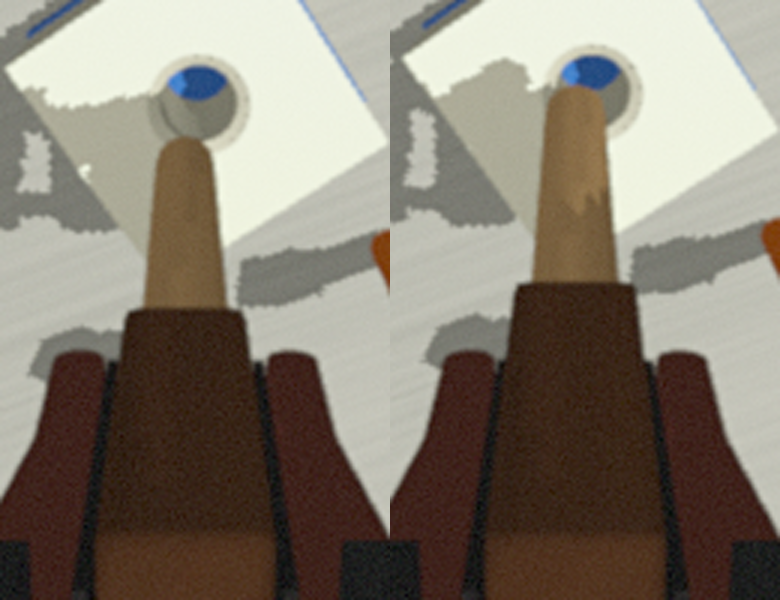

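View pics/ss.png

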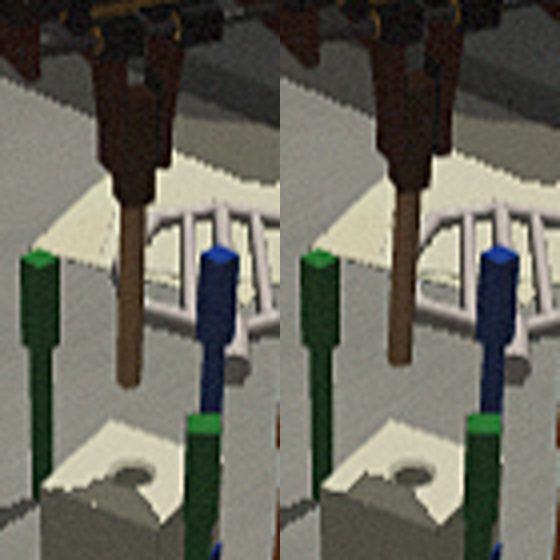

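```bash
python3 - <<'E'
from h import *
np.set_printoptions(precision=3,suppress=True)
o=ctrl.get_obs();e=np.array(o['ee_pos']);R=cv2.Rodrigues(o['orientation'])[0]
t=tri(('wrist13',321.7,208),('scene13',324.2,169.2));print('tip',t,e)
print('in tool',R.T@(t-e))
t4=tri(('wrist4',321.7,226.5),('scene4',326.7,174.5));e4=np.array([494.2,178.4,319.3]);print('ref',R.T@(t4-e4))
# grip bottom edge near side (pixel rows), panel left 312, right 285
print(R.round(3))
# projected tip for tilt angles about jaw axis through grasp point (11 behind TCP): stick axis
for deg in range(0,10):
    a=np.radians(deg)
    for s in (1,):
        # stick in tool frame: grasp pt (0,-11,0); tip 149.3+... beyond
        L=160.3+11
        tip=np.array([-s*L*np.sin(a),-11+L*np.cos(a),0]); w=e+R@tip; print(deg,proj('wrist13',w),proj('scene13',w),w)
E
```

```text
tip [481.994 182.254 167.464] [495.078 176.402 328.557]
in tool [-14.326 161.093   0.574]
ref [  0.463 160.483   0.368]
[[ 0.927 -0.     0.375]
 [-0.375 -0.     0.927]
 [ 0.    -1.    -0.   ]]
0 [321.108 225.76 ] [326.267 171.792] [495.06  176.35  168.257]
1 [321.109 222.155] [325.782 171.195] [492.288 177.471 168.283]
2 [321.11  218.547] [325.3   170.584] [489.518 178.592 168.361]
3 [321.111 214.934] [324.82  169.957] [486.749 179.712 168.492]
4 [321.111 211.317] [324.342 169.317] [483.982 180.831 168.674]
5 [321.112 207.694] [323.866 168.661] [481.219 181.949 168.909]
6 [321.113 204.065] [323.393 167.992] [478.461 183.065 169.195]
7 [321.114 200.43 ] [322.923 167.309] [475.707 184.179 169.534]
8 [321.115 196.788] [322.455 166.612] [472.959 185.29  169.924]
9 [321.116 193.137] [321.99  165.902] [470.218 186.399 170.366]
```

```bash

python3 -m creep '[{"tx":0,"ty":2,"tz":0,"rx":-0.016,"ry":-0.04,"rz":0,"fingers":255},{"tx":0,"ty":3,"tz":0,"rx":-0.032,"ry":-0.079,"rz":0,"fingers":255},{"tx":0,"ty":3,"tz":0,"rx":-0.032,"ry":-0.079,"rz":0,"fingers":255},{"tx":0,"ty":3,"tz":0,"rx":-0.032,"ry":-0.079,"rz":0,"fingers":255}]'
python3 - <<'E'
from h import *
np.set_printoptions(precision=2,suppress=True)
for n in ['scene','wrist','top']: snap(n,n+'14')
crop('wrist14',260,150,390,350,3,'w14');crop('scene14',295,80,365,220,4,'s14')
a=cv2.imread('pics/s4c.png');b=cv2.imread('pics/s14.png');c=cv2.imread('pics/w14.png')
cv2.imwrite('pics/ss14.png',np.hstack([a[:560],b[:560],c[:560]]))
print('hole scene',atz('scene13',328,198.5,85),'wrist13',atz('wrist13',327.3,200.7,85))
E
```

```text
t: 17.88
ee_pos: [494.7, 180.8, 328.9]
orientation: [-1.565, 0.234, -0.367]
ft_force: [0.5, -0.3, -0.2]
width: 20.2
hole scene [501.03 179.01  85.  ] wrist13 [493.67 183.54  85.  ]
```

View pics/ss14.png

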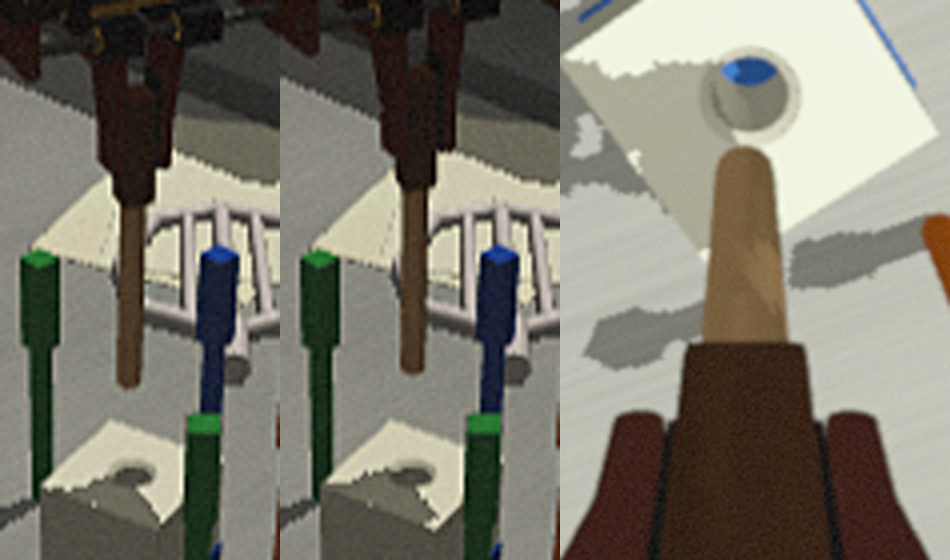

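View pics/top14.png

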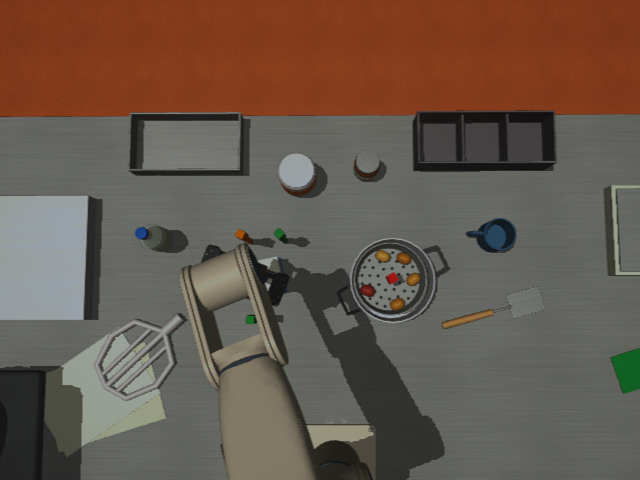

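```bash
python3 - <<'E'
from h import *
np.set_printoptions(precision=2,suppress=True)
o=ctrl.get_obs();e=np.array(o['ee_pos']);R=cv2.Rodrigues(o['orientation'])[0]
t=tri(('wrist14',321.7,208.3),('scene14',327.6,171.2));print('tip',t,'grasp',e-11*R[:,1], 'model', e+R@np.array([-14.3,161.0,0.4]))
print('hole w14',atz('wrist14',260+(749.5-560)/3-.5,150+93/3-.5,85))
# top-cam hole in top5
crop('top5',235,250,290,305,12,'t5')
E
```

```text
tip [494.82 181.46 167.56] grasp [494.13 181.01 339.68] model [494.64 181.21 167.08]
hole w14 [492.37 183.49  85.  ]
```

View pics/t5.png

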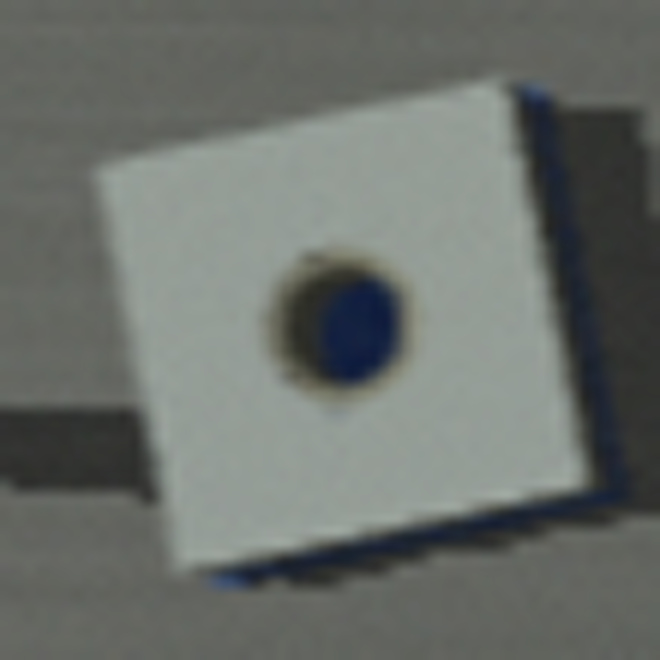

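```bash

python3 -m creep '[{"tx":0,"ty":0,"tz":-25,"rx":0,"ry":0,"rz":0,"fingers":255},{"tx":0,"ty":0,"tz":-50,"rx":0,"ry":0,"rz":0,"fingers":255},{"tx":0,"ty":0,"tz":-70,"rx":0,"ry":0,"rz":0,"fingers":255},{"tx":0,"ty":0,"tz":-80,"rx":0,"ry":0,"rz":0,"fingers":255},{"tx":0,"ty":0,"tz":-86,"rx":0,"ry":0,"rz":0,"fingers":255},{"tx":0,"ty":0,"tz":-92,"rx":0,"ry":0,"rz":0,"fingers":255},{"tx":0,"ty":0,"tz":-92,"rx":0,"ry":0,"rz":0,"fingers":255}]'
python3 - <<'E'
from h import *
for n in ['scene','wrist']: snap(n,n+'15')
crop('wrist15',260,150,390,350,3,'w15');crop('scene15',295,110,365,230,5,'s15')
c=cv2.imread('pics/w15.png');b=cv2.imread('pics/s15.png')
cv2.imwrite('pics/x15.png',np.hstack([b[:600],c[:600]]))
E
```

```text
t: 18.9
ee_pos: [494.9, 180.6, 236.7]
orientation: [-1.565, 0.235, -0.367]
ft_force: [0.2, -1.1, -0.6]
width: 19.8
```

View pics/x15.png

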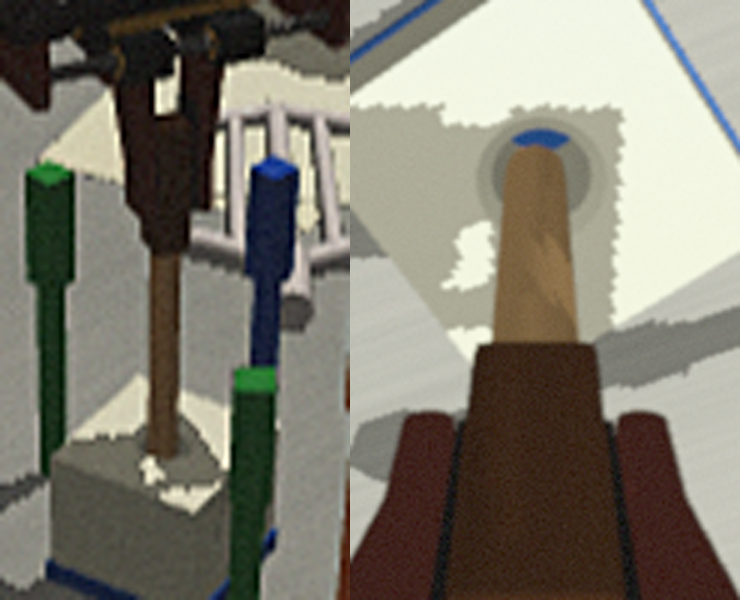

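```bash

python3 -m creep '[{"tx":0,"ty":0,"tz":-10,"rx":0,"ry":0,"rz":0,"fingers":255},{"tx":0,"ty":0,"tz":-25,"rx":0,"ry":0,"rz":0,"fingers":255},{"tx":0,"ty":0,"tz":-40,"rx":0,"ry":0,"rz":0,"fingers":255},{"tx":0,"ty":0,"tz":-53,"rx":0,"ry":0,"rz":0,"fingers":255},{"tx":0,"ty":0,"tz":-59,"rx":0,"ry":0,"rz":0,"fingers":255},{"tx":0,"ty":0,"tz":-62,"rx":0,"ry":0,"rz":0,"fingers":255},{"tx":0,"ty":0,"tz":-62,"rx":0,"ry":0,"rz":0,"fingers":255}]'

```

```text
t: 19.88
ee_pos: [495.0, 180.7, 174.7]
orientation: [-1.565, 0.235, -0.367]
ft_force: [0.3, -0.4, -0.5]
width: 19.6
```

```bash

python3 -m creep '[{"tx":0,"ty":0,"tz":-2,"rx":0,"ry":0,"rz":0,"fingers":255},{"tx":0,"ty":0,"tz":-2,"rx":0,"ry":0,"rz":0,"fingers":255},{"tx":0,"ty":0,"tz":-2,"rx":0,"ry":0,"rz":0,"fingers":200},{"tx":0,"ty":0,"tz":-2,"rx":0,"ry":0,"rz":0,"fingers":120},{"tx":0,"ty":0,"tz":-2,"rx":0,"ry":0,"rz":0,"fingers":40},{"tx":0,"ty":0,"tz":-2,"rx":0,"ry":0,"rz":0,"fingers":0},{"tx":0,"ty":0,"tz":-2,"rx":0,"ry":0,"rz":0,"fingers":0},{"tx":0,"ty":0,"tz":-2,"rx":0,"ry":0,"rz":0,"fingers":0}]'
python3 - <<'E'
from h import *
for n in ['scene','wrist']: snap(n,n+'16')
crop('scene16',275,90,385,240,4,'s16')
E
```

```text
t: 20.88
ee_pos: [494.9, 180.6, 172.7]
orientation: [-1.565, 0.235, -0.367]
ft_force: [-0.1, 0.5, 0.1]
width: 66.7
```

View pics/s16.png

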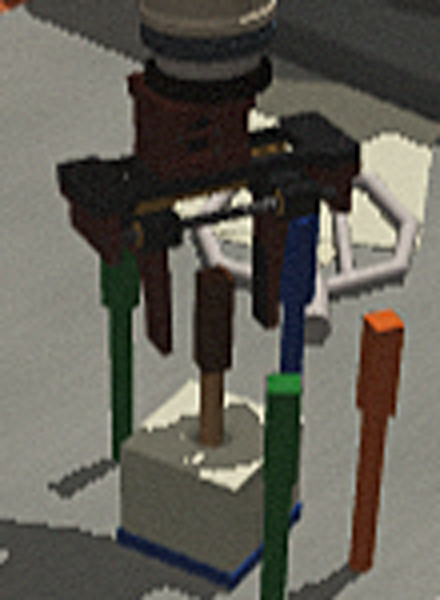

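View pics/wrist16.png

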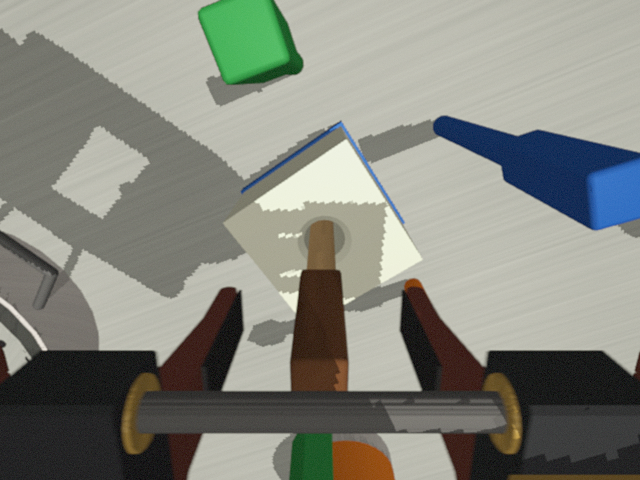

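```bash

python3 -m creep '[{"tx":0,"ty":0,"tz":20,"rx":0,"ry":0,"rz":0,"fingers":0},{"tx":0,"ty":0,"tz":60,"rx":0,"ry":0,"rz":0,"fingers":0},{"tx":0,"ty":0,"tz":100,"rx":0,"ry":0,"rz":0,"fingers":0},{"tx":0,"ty":0,"tz":140,"rx":0.016,"ry":0.04,"rz":0,"fingers":0},{"tx":0,"ty":-20,"tz":150,"rx":0.032,"ry":0.079,"rz":0,"fingers":0},{"tx":0,"ty":-60,"tz":150,"rx":0.032,"ry":0.079,"rz":0,"fingers":0},{"tx":-2,"ty":-110,"tz":150,"rx":0.032,"ry":0.079,"rz":0,"fingers":0},{"tx":-4,"ty":-160,"tz":150,"rx":0.032,"ry":0.079,"rz":0,"fingers":0},{"tx":-4,"ty":-210,"tz":150,"rx":0.032,"ry":0.079,"rz":0,"fingers":0},{"tx":-4,"ty":-240,"tz":150,"rx":0.032,"ry":0.079,"rz":0,"fingers":0}]'
python3 - <<'E'
from h import *
for n in ['scene','wrist','top']: snap(n,n+'17')
crop('top17',330,225,460,335,6,'t17');crop('scene17',275,90,385,240,4,'s17')
E
```

```text
t: 22.22
ee_pos: [490.6, -61.4, 322.7]
orientation: [-1.55, 0.301, -0.302]
ft_force: [0.7, -0.1, 0.1]
width: 88.0
```

View pics/s17.png

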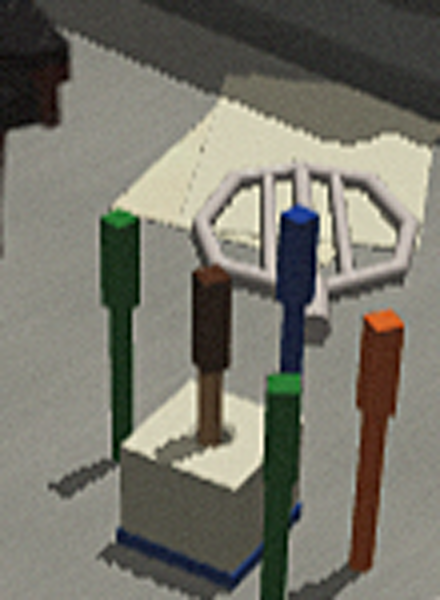

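View pics/wrist17.png

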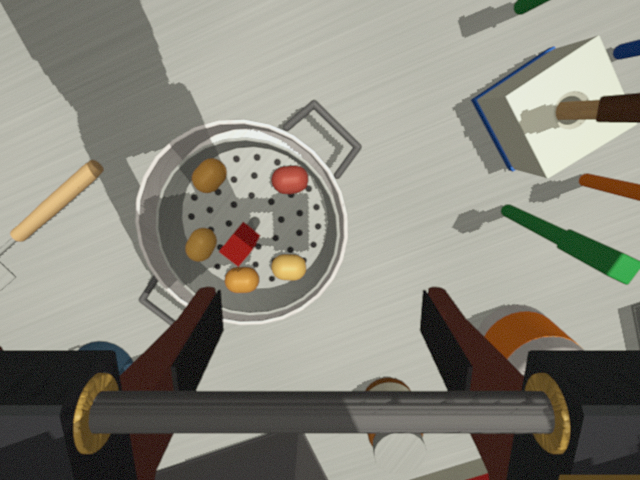

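View pics/t17.png

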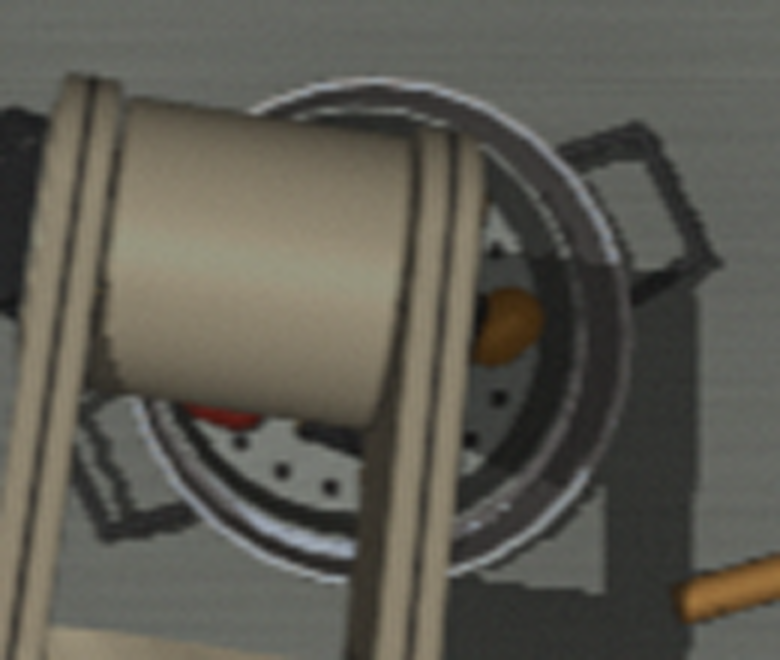

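```bash
python3 - <<'E'
from h import *
crop('wrist17',180,140,340,330,4,'w17');crop('top14',345,235,445,325,7,'t14')
E
```

View pics/w17.png

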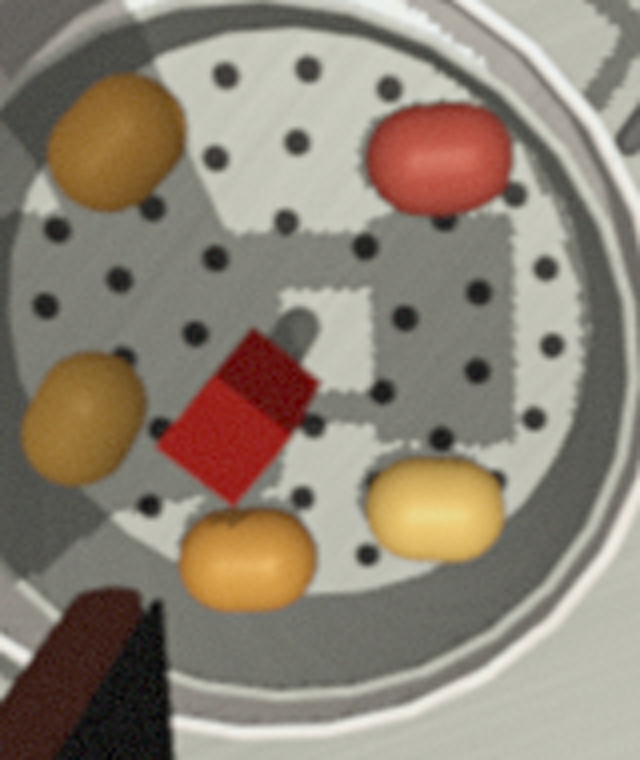

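View pics/t14.png

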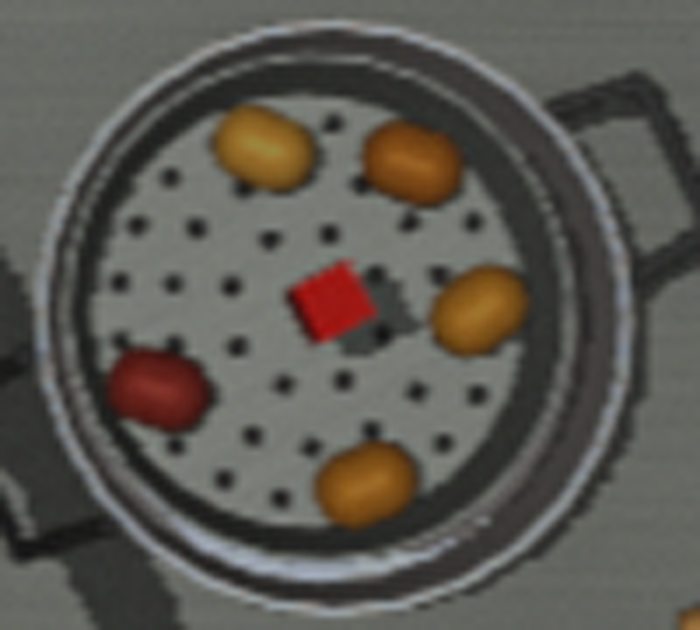

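```bash
python3 - <<'E'
from h import *
np.set_printoptions(precision=1,suppress=True)
def rep(f,x0,y0,s,cs):
    P=np.array([atz(f,x0+(c+.5)/s-.5,y0+(d+.5)/s-.5,136) for c,d in cs]);print(f,P.mean(0),np.linalg.norm(P-np.roll(P,1,0),axis=1))
    for a,b in ((0,1),(3,2),(1,2),(0,3)):
        d=P[b]-P[a];print('  ang mod90',np.degrees(np.arctan2(d[1],d[0]))%90)
rep('top14',345,235,7,[(290,296),(346,262),(378,306),(322,342)])
rep('wrist17',180,140,4,[(157,440),(219,377),(288,433),(233,503)])
f='top14'
P=np.array([atz(f,345+c/7-.43,235+d/7-.43,70)[:2] for c,d in [(37,310),(632,310),(335,20),(335,612)]]);print('pan',P.mean(0))
E
```

```text
top14 [ 490.7 -148.2  136. ] [19.8 23.4 19.3 23.8]
  ang mod90 31.00973644721585
  ang mod90 32.43340427817265
  ang mod90 35.52191053230041
  ang mod90 34.38507072869669
wrist17 [ 488.8 -144.7  136. ] [21.8 20.7 19.4 21.1]
  ang mod90 22.67886580325002
  ang mod90 29.355028503167105
  ang mod90 26.26685657306841
  ang mod90 24.969530216658306
pan [ 489.  -154.9]
```

```bash

python3 -m creep '[{"tx":0,"ty":-25,"tz":0,"rx":0,"ry":0,"rz":-0.17,"fingers":0},{"tx":0,"ty":-55,"tz":0,"rx":0,"ry":0,"rz":-0.34,"fingers":0},{"tx":0,"ty":-80,"tz":-30,"rx":0,"ry":0,"rz":-0.51,"fingers":0},{"tx":0,"ty":-85,"tz":-60,"rx":0,"ry":0,"rz":-0.66,"fingers":0},{"tx":0,"ty":-85,"tz":-90,"rx":0,"ry":0,"rz":-0.66,"fingers":0},{"tx":0,"ty":-85,"tz":-90,"rx":0,"ry":0,"rz":-0.66,"fingers":0},{"tx":0,"ty":-85,"tz":-90,"rx":0,"ry":0,"rz":-0.66,"fingers":0}]'
python3 - <<'E'
from h import *
snap('wrist','wrist18');snap('scene','scene18')
crop('scene18',150,120,310,320,3,'s18')
E
```

```text
t: 23.25
ee_pos: [491.6, -143.7, 233.6]
orientation: [-1.414, 0.81, -0.812]
ft_force: [-0.7, 0.0, 0.3]
width: 88.1
```

View pics/wrist18.png

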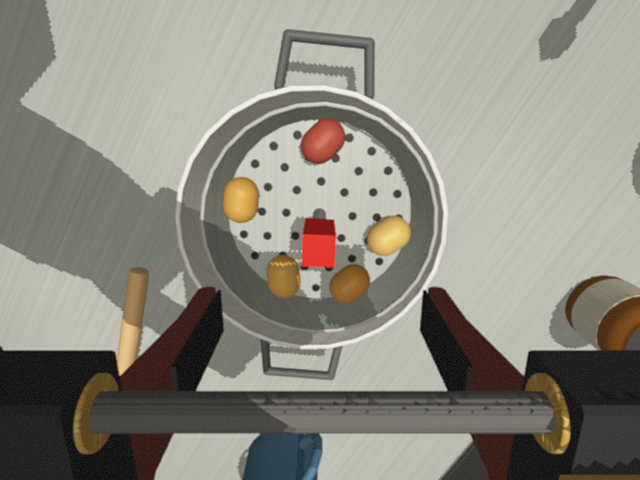

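View pics/s18.png

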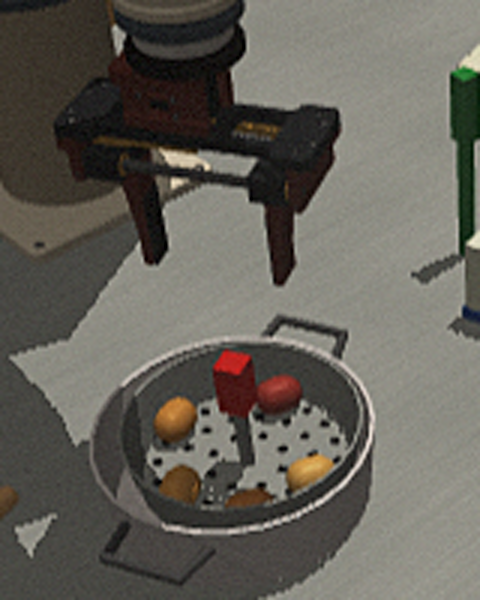

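```bash
python3 - <<'E'
from h import *
np.set_printoptions(precision=1,suppress=True)
crop('wrist18',285,195,355,285,8,'w18')
print(proj('wrist18',[491.6,-143.7,136]))
E
```

```text
[322.3 249.5]
```

View pics/w18.png

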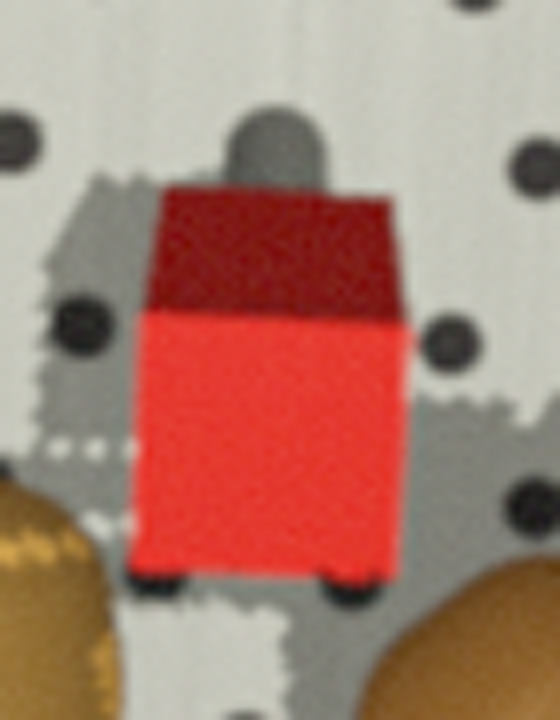

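```bash
python3 - <<'E'
from h import *
np.set_printoptions(precision=1,suppress=True)
print(atz('wrist18',318.2,250.4,136),ctrl.get_obs()['ee_pos'], atz('scene18',150+234/3,120+362/3,136))
E
```

```text
[ 489.6 -145.6  136. ] [ 491.9 -144.1  234.1] [ 496.4 -146.1  136. ]
```

```bash

python3 -m creep '[{"tx":-1.5,"ty":-2,"tz":-20,"rx":0,"ry":0,"rz":-0.038,"fingers":0},{"tx":-1.5,"ty":-2,"tz":-50,"rx":0,"ry":0,"rz":-0.038,"fingers":0},{"tx":-1.5,"ty":-2,"tz":-80,"rx":0,"ry":0,"rz":-0.038,"fingers":0},{"tx":-1.5,"ty":-2,"tz":-105,"rx":0,"ry":0,"rz":-0.038,"fingers":0},{"tx":-1.5,"ty":-2,"tz":-120,"rx":0,"ry":0,"rz":-0.038,"fingers":0},{"tx":-1.5,"ty":-2,"tz":-130,"rx":0,"ry":0,"rz":-0.038,"fingers":0},{"tx":-1.5,"ty":-2,"tz":-130,"rx":0,"ry":0,"rz":-0.038,"fingers":0},{"tx":-1.5,"ty":-2,"tz":-130,"rx":0,"ry":0,"rz":-0.038,"fingers":0}]'
python3 - <<'E'
from h import *
snap('wrist','wrist19');snap('scene','scene19')
crop('scene19',150,180,310,320,4,'s19')
E
```

```text
t: 24.35
ee_pos: [489.9, -146.5, 103.4]
orientation: [-1.402, 0.84, -0.842]
ft_force: [-0.1, 0.4, 0.0]
width: 88.2
```

View pics/s19.png

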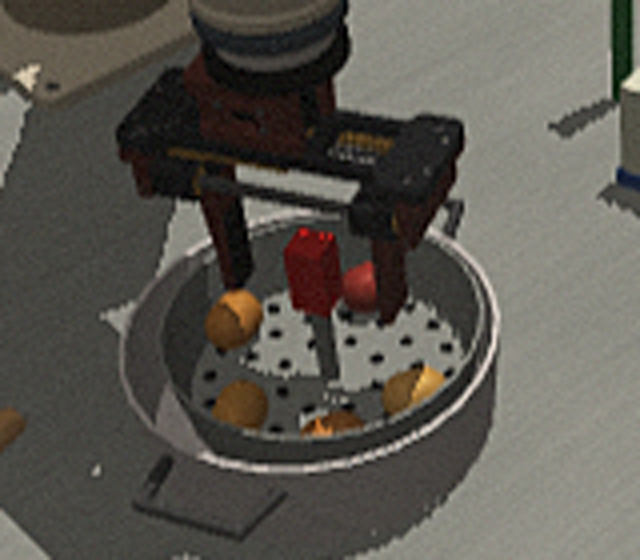

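View pics/wrist19.png

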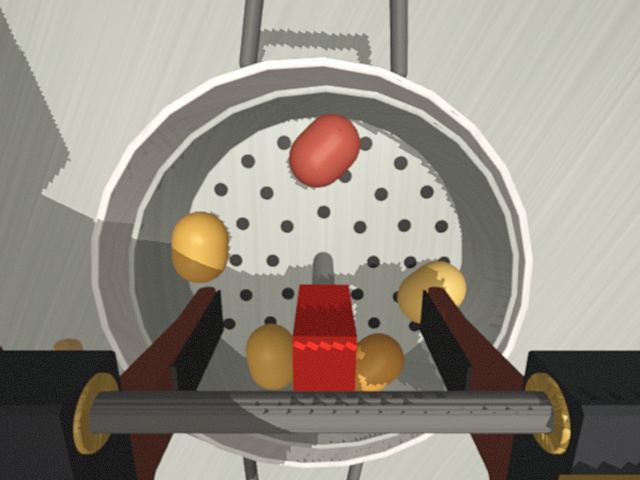

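```bash

python3 -m creep '[{"tx":0,"ty":0,"tz":0,"rx":0,"ry":0,"rz":0,"fingers":255},{"tx":0,"ty":0,"tz":0,"rx":0,"ry":0,"rz":0,"fingers":255},{"tx":0,"ty":0,"tz":0,"rx":0,"ry":0,"rz":0,"fingers":255},{"tx":0,"ty":0,"tz":0,"rx":0,"ry":0,"rz":0,"fingers":255},{"tx":0,"ty":0,"tz":0,"rx":0,"ry":0,"rz":0,"fingers":255},{"tx":0,"ty":0,"tz":0,"rx":0,"ry":0,"rz":0,"fingers":255},{"tx":0,"ty":0,"tz":0,"rx":0,"ry":0,"rz":0,"fingers":255},{"tx":0,"ty":0,"tz":0,"rx":0,"ry":0,"rz":0,"fingers":255}]'
python3 - <<'E'
from h import *
np.set_printoptions(precision=2,suppress=True)
o=ctrl.get_obs();print(o['ee_pos'],o['ft_force'],o['moment'])
snap('wrist','wrist20');snap('scene','scene20')
crop('scene20',150,180,310,320,4,'s20')
E
```

```text
t: 25.45
ee_pos: [489.8, -146.3, 102.8]
orientation: [-1.402, 0.841, -0.842]
ft_force: [1.9, 1.3, -1.4]
width: 22.0
[ 489.78 -146.35  102.76] [ 1.88  1.34 -1.36] [ 0.12 -0.36 -0.07]
```

View pics/wrist20.png

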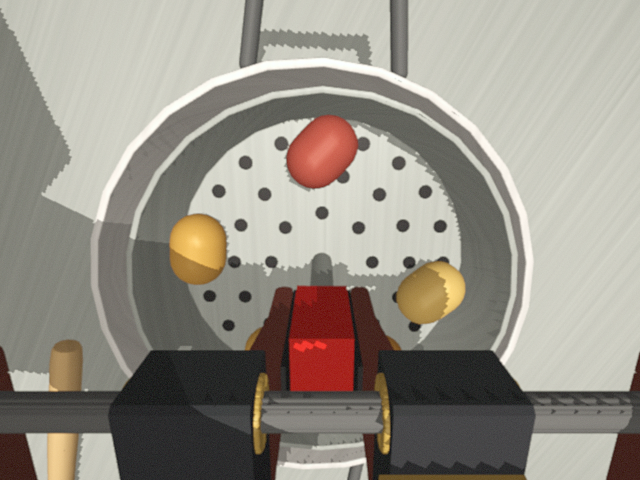

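```bash

python3 -m creep '[{"tx":0,"ty":0,"tz":2,"rx":0,"ry":0,"rz":0,"fingers":255},{"tx":0,"ty":0,"tz":4,"rx":0,"ry":0,"rz":0,"fingers":255},{"tx":0,"ty":0,"tz":6,"rx":0,"ry":0,"rz":0,"fingers":255},{"tx":-1,"ty":-2,"tz":6,"rx":0,"ry":0,"rz":0,"fingers":255},{"tx":-2,"ty":-5,"tz":6,"rx":0,"ry":0,"rz":0,"fingers":255},{"tx":-2.5,"ty":-7,"tz":6,"rx":0,"ry":0,"rz":0,"fingers":255},{"tx":-2.5,"ty":-7,"tz":6,"rx":0,"ry":0,"rz":0,"fingers":255}]'
python3 - <<'E'
from h import *
np.set_printoptions(precision=2,suppress=True)
o=ctrl.get_obs();print(o['ee_pos'],o['ft_force'],o['moment'])
snap('wrist','wrist21');snap('scene','scene21')
crop('scene21',150,180,310,320,4,'s21')
E
```

```text
t: 26.42
ee_pos: [486.8, -153.6, 108.7]
orientation: [-1.402, 0.841, -0.841]
ft_force: [0.0, 0.7, -5.7]
width: 22.1
[ 486.82 -153.59  108.65] [ 0.02  0.66 -5.72] [-0.05 -0.01 -0.06]
```

View pics/s21.png

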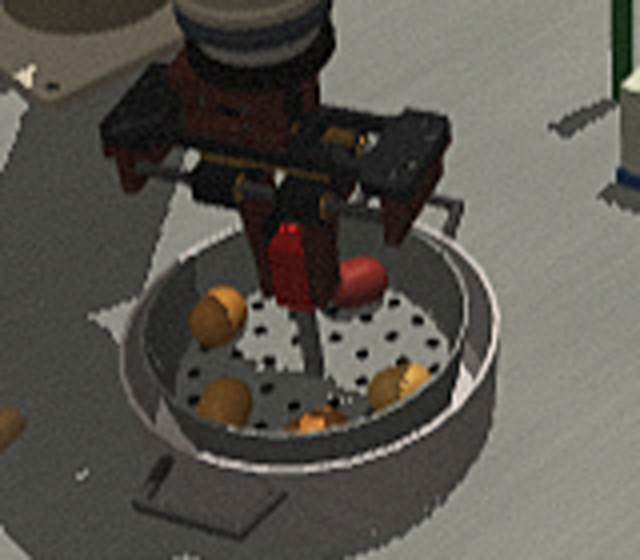

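View pics/wrist21.png

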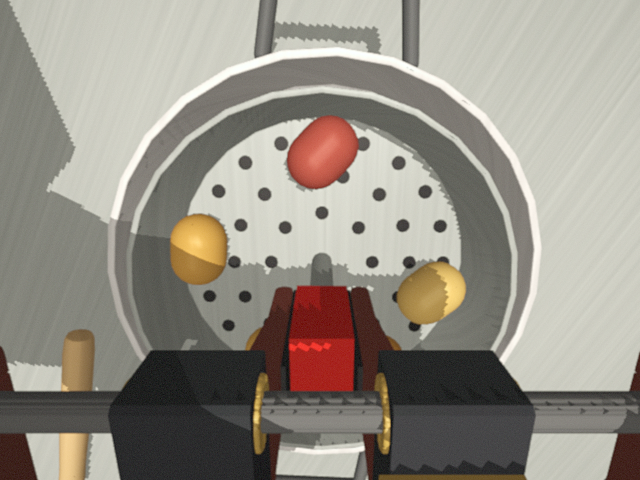

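```bash

python3 -m creep '[{"tx":0,"ty":0,"tz":5,"rx":0,"ry":0,"rz":0,"fingers":255},{"tx":0,"ty":0,"tz":14,"rx":0,"ry":0,"rz":0,"fingers":255},{"tx":0,"ty":0,"tz":26,"rx":0,"ry":0,"rz":0,"fingers":255},{"tx":0,"ty":0,"tz":40,"rx":0,"ry":0,"rz":0,"fingers":255},{"tx":0,"ty":0,"tz":55,"rx":0,"ry":0,"rz":0,"fingers":255},{"tx":0,"ty":0,"tz":70,"rx":0,"ry":0,"rz":0,"fingers":255},{"tx":0,"ty":0,"tz":84,"rx":0,"ry":0,"rz":0,"fingers":255},{"tx":0,"ty":0,"tz":96,"rx":0,"ry":0,"rz":0,"fingers":255},{"tx":0,"ty":0,"tz":104,"rx":0,"ry":0,"rz":0,"fingers":255},{"tx":0,"ty":0,"tz":108,"rx":0,"ry":0,"rz":0,"fingers":255}]'
python3 -m creep '[{"tx":0,"ty":0,"tz":0,"rx":0,"ry":0,"rz":0,"fingers":255},{"tx":0,"ty":0,"tz":0,"rx":0,"ry":0,"rz":0,"fingers":255},{"tx":0,"ty":0,"tz":0,"rx":0,"ry":0,"rz":0,"fingers":255},{"tx":0,"ty":0,"tz":0,"rx":0,"ry":0,"rz":0,"fingers":255}]'
python3 - <<'E'
from h import *
np.set_printoptions(precision=2,suppress=True)
o=ctrl.get_obs();print(o['ee_pos'],o['ft_force'],o['moment'],cv2.Rodrigues(o['orientation'])[0][:,1])
for n in ['scene','wrist','top']: snap(n,n+'22')
crop('scene22',140,110,330,320,2.8,'s22');crop('top22',310,205,460,335,5,'t22')
E
```

```text
t: 27.78
ee_pos: [486.9, -153.4, 217.1]
orientation: [-1.402, 0.841, -0.841]
ft_force: [-0.3, 0.2, -5.2]
width: 22.3
t: 28.28
ee_pos: [486.7, -153.3, 216.4]
orientation: [-1.402, 0.842, -0.841]
ft_force: [-0.1, 0.3, -5.6]
width: 22.0
[ 486.72 -153.32  216.4 ] [-0.08  0.35 -5.55] [-0.04  0.1   0.04] [-0.  0. -1.]
```

View pics/s22.png

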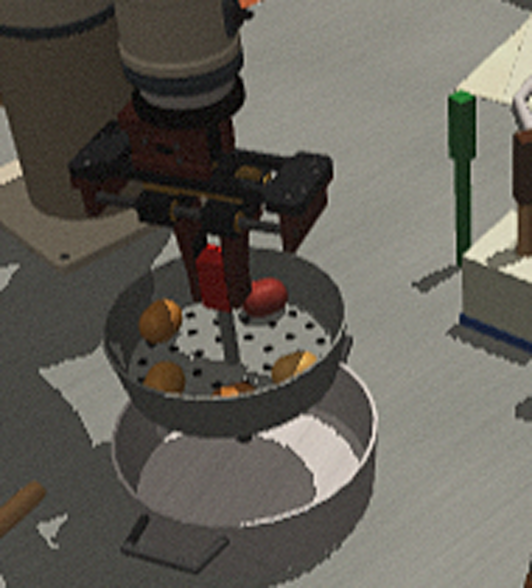

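View pics/wrist22.png

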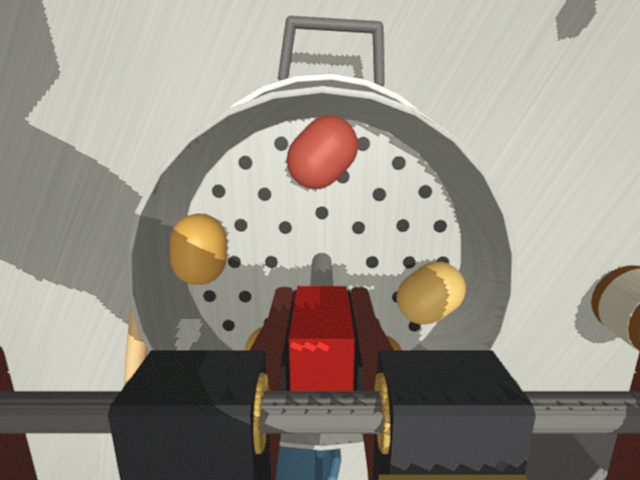

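View pics/scene22.png

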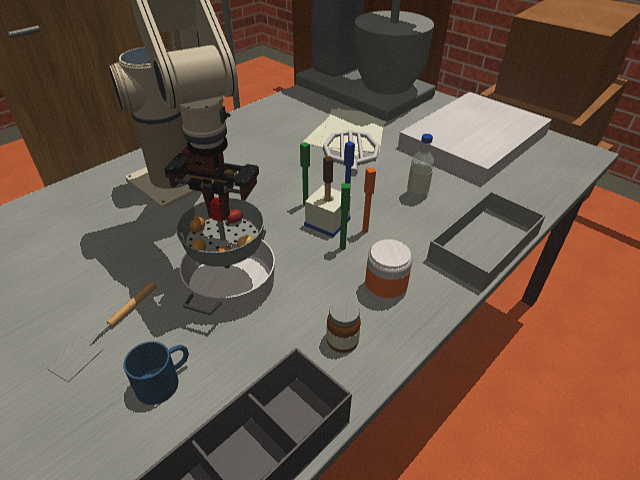

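View pics/t22.png

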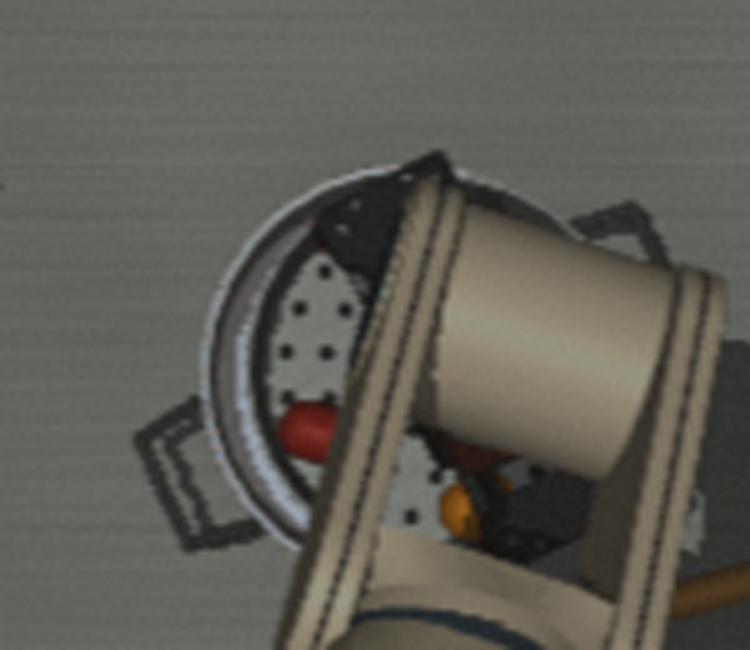

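```bash
python3 -c "
from workcell import ctrl
print(ctrl.close_job())"
```

```text
the job is handed in; nothing more can be done
None
```

The job is done and handed in at about 28 s of the 72 s allowed. No verdict was reported.

- **Stirring:** I took the dark stick from its holder and stirred all five potatoes. Measured from the images, each one ended about 50–70 mm from its start (38–80 mm relative to the basket).
- **Stick:** While stirring, the stick pivoted about 5° in the grip. I tilted the tool to set it upright before putting it back, and the pictures show it standing in the holder.
- **Basket:** Stirring had pushed the basket against the pan wall and turned it. I gripped it at its new angle, lifted it 6 mm and shifted it about 7 mm to the middle of the pan. Then I lifted it straight up.

**Last checks:**
- The basket's feet were about 49.6 mm above the pan rim, and the tool was vertical.
- The gripper was 22.0 mm open and carrying a steady 5.6 N.
- The basket looks the same in the wrist view as when it stood on its feet, so it had not tilted.
- All five potatoes are in the basket, and I saw nothing else on the bench moved.

**Disagreements:** The cameras differed by 2–5 mm on positions, so I averaged them. Centring over the pan is good to roughly 2–3 mm.

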